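Build up the soldering hearth under the bench magnifier

TASK

Break the seized clamp knob loose and unscrew it to its loose end, swing the magnifier boom fully aside, and pile all the loose soldering blocks flat and squarely on the fixed fire block, one on another, edges flush and long sides the same way. Then swing the magnifier back over the hearth to its stop and turn the knob tight again. Leave the jar, the weight and the pliers where they are.

Things in the scene. Friction and masses are not known exactly. Their poses are not given: they have to be found in the camera images.
- hearth_top (a point): Centre of the top face of the fixed fire block, 100 x 66 mm (long side along its x, short side along its y, z up), its top 32 mm above the bench, on a dark 8 mm steel plate. The loose blocks, of the same outline, are piled on it. Six upright steel pins, 8 mm thick, tops 98 mm above the bench, keep knocked blocks from falling: at x +-44, y +-50 mm and at x +-67, y 0 mm.
- knob (a joint): Turn of the clamp knob, rad: 0 = tight (start); grows counter-clockwise from above to a stop at 2.3 = fully loose. Seized: about 0.45 N m breaks it loose, easing to nothing over the first 0.35 rad, after which it turns freely both ways. It draws the boom's locking pin, clear from 0.8 rad on; it only goes tight again with the boom within 0.08 rad of its stop over the hearth.
- knob_grip (a point): Grip point of the knob on top of the column, on its vertical axis, 190 mm from the hearth's centre along the hearth's +y, 223 mm above the bench: the middle of a black upright bar 70 mm long along its x, 16 mm thick along its y, from 18 mm below to 14 mm above this point (axes turn with the knob). Below it: round foot, then the boom's collar, 56 mm across.
- boom (a joint): Swing of the magnifier boom about the column's vertical axis, rad: 0 = lens over the hearth, against its stop (as it starts); grows counter-clockwise seen from above, stop at 1.6 = swung aside, away from the robot. Light friction, 0.12 N m; it stays where it is left. Locked by the pin until the knob is loosened.
- boom_post (a point): Grip point on the boom's handle post, a black upright round post 22 mm in diameter on top of the boom, 115 mm from the column's axis; this point is 13 mm below the post's top and 39 mm above the boom's upper face, about 211 mm above the bench.
- lens (a point): Centre of the magnifier lens at the boom's end, 120 mm across its dark rim, 190 mm from the column's axis, 166 mm above the bench (rim 12 mm thick).
- block1_c (a point): Centre of a loose pale soldering block, 100 mm along its x, 66 mm along its y, 20 mm thick along its z, 0.10 to 0.21 kg, a soot spot on one face (either face may be up), lying flat on the bench at the robot's right (-y) side. The blocks are alike; 2 to 4 of the four are there.
- block2_c (a point): Centre of a loose pale soldering block, 100 mm along its x, 66 mm along its y, 20 mm thick along its z, 0.10 to 0.21 kg, a soot spot on one face (either face may be up), lying flat on the bench at the robot's right (-y) side. The blocks are alike; 2 to 4 of the four are there.
- block3_c (a point): Centre of a loose pale soldering block, 100 mm along its x, 66 mm along its y, 20 mm thick along its z, 0.10 to 0.21 kg, a soot spot on one face (either face may be up), lying flat on the bench at the robot's right (-y) side. The blocks are alike; 2 to 4 of the four are there.
- block4_c (a point): Centre of a loose pale soldering block, 100 mm along its x, 66 mm along its y, 20 mm thick along its z, 0.10 to 0.21 kg, a soot spot on one face (either face may be up), lying flat on the bench at the robot's right (-y) side. The blocks are alike; 2 to 4 of the four are there.
- flux_c (a point): Centre of a jar with a red cap, 52 mm across, 85 mm high. Bystander.
- weight_c (a point): Centre of a dark stepped round weight, 68 mm across, 36 mm high. Bystander.
- pliers_c (a point): Joint of a pair of pliers lying flat, about 145 mm long. Bystander.
There are look-alikes about, which are no part of the job. What is shaped like the part that bears block3_c but blue is not meant.

How it is judged:
On the way, in this order (a step that is already met when the one before it is completed fails the run):
1. the clamp knob is unscrewed, past 1.7 rad (value of joint knob above 1.7 rad), for 0.1 s.
2. the boom is swung aside, past 1.2 rad (value of joint boom above 1.2 rad), for 0.1 s.
3. all blocks that are there are piled squarely on the fire block, boom still aside (horizontal distance between each of block1_c, block2_c, block3_c, block4_c and hearth_top below 0.01 m and angle between the x axis of each of block1_c, block2_c, block3_c, block4_c and the x axis of hearth_top, either way round below 0.12 rad and angle between the z axis of each of block1_c, block2_c, block3_c, block4_c and the z axis of hearth_top, either way round below 0.06 rad and height (world z) of each of block1_c, block2_c, block3_c, block4_c above 0.035 m and linear speed of each of block1, block2, block3, block4 below 0.02 m/s and value of joint boom above 1 rad), for 0.3 s.
4. the boom is back over the hearth, within 0.08 rad of its stop (value of joint boom below 0.08 rad), for 0.1 s.
5. the knob is tight again, below 0.25 rad (value of joint knob below 0.25 rad), for 0.1 s.
At the end, for the whole second after the job is handed in: Every block present rests piled on the fire block: centre within 10 mm of the fire block's (seen from above), long side within 0.12 rad of its long side, tilt under 0.06 rad, at rest; boom within 0.08 rad of its stop over the hearth; knob below 0.25 rad (horizontal distance between each of block1_c, block2_c, block3_c, block4_c and hearth_top below 0.01 m and angle between the x axis of each of block1_c, block2_c, block3_c, block4_c and the x axis of hearth_top, either way round below 0.12 rad and angle between the z axis of each of block1_c, block2_c, block3_c, block4_c and the z axis of hearth_top, either way round below 0.06 rad and height (world z) of each of block1_c, block2_c, block3_c, block4_c above 0.035 m and linear speed of each of block1, block2, block3, block4 below 0.02 m/s and value of joint boom below 0.08 rad and value of joint knob below 0.25 rad); the robot touches nothing.
It fails at once if the flux jar is moved more than 25 mm (distance of flux_c from where it was at the start of the episode above 0.025 m).
It fails at once if the round weight is moved more than 25 mm (distance of weight_c from where it was at the start of the episode above 0.025 m).
It fails at once if the pliers is moved more than 25 mm (distance of pliers_c from where it was at the start of the episode above 0.025 m).
Of block1, block2, block3, block4 only 2 to 4 are there at a start; the rules pass over those that are not, and their reading is None.
At some moment in a run one of block1, block2, block3, block4 may be knocked a few centimetres aside while the robot is not near it.
Once in a run the grip may slacken for a moment while it holds something.
It also fails if it takes over 210 s, if anything falls off the work surface, if the arm or the gripper's body presses on something with over 40 N, if the wrist force passes 120 N, or if a joint passes its speed limit or range.

ROBOT

A 6-joint arm with a two-finger parallel gripper is mounted at the origin on the work surface. World frame = base frame: x ahead of the robot, y to its left, z up, the work surface at z = 0. Lengths are in m, angles in rad, forces in N, time in s.
With the tool pointing down it reaches from about 0.35 to 0.975 m from the base axis. Payload 4.9 kg.
Tool frame: the origin (TCP) lies at the very end of the fingers, on their centre line; the grasp point (between the pads) lies 19 mm behind it; x points along the fingers, y is the direction in which the jaws open and shut, and the axes are right-handed (so a half turn about x gives the same grasp; the last joint's range is limited). The gripper opens to 85 mm and grips with 20 to 120 N. Pads are 22 mm wide; open, the fingers measure 114 mm over their backs; the gripper's body (76 mm by 85 mm) begins 54 mm behind the grasp point. The pads swing forward as they close: fully open they stand 13 mm farther back than shut.
Start: joints at [-1.422, 0.053, 1.613, -0, 1.476, -0.119], TCP at [0.165, -0.603, 0.231] pointing down, gripper open.
Joint ranges: [-3.01, 3.01], [-1.01, 2.22], [0.06, 2.58], [-1.02, 4.17], [0.09, 2.62], [-3.14, 3.14]. Speed limits (rad/s): [2.57, 2.57, 3.14, 3.14, 3.14, 3.14].

INTERFACE

Orientations are given as a rotation vector (axis times angle).
In Python, from station import ctrl, get_image, calibration, finish_job, search_frame, cut_out, mark_of gives the robot as it stands. The module is installed in compiled form; this text tells all that it offers.
- The arm moves only by the tool arm_command, never from a script. Its argument "plan" is a list that holds one entry, the list of rows, each a list of 7 numbers: the shift along the tool's x, y, z in m, then the turn, a rotation vector about the tool's x, y, z in degrees, then the finger opening in m, from 0 to 0.0854. A call has 1 to 20 rows; each row shifts and turns the pose as measured when the row begins, along the tool's axes as they then stand; what a row does not reach is not made up. A row lasts 1/12 s, in which the tool goes at most 41.7 mm and 7.16 degrees, less where a joint would pass 70% of its speed; a pose out of reach is approached as far as the arm can. A call with a gripper value outside its range is refused whole. The fingers move at their own pace and stop on an object; "squeeze" is the grip in N (left out, the last holds). Time passes only in rows, so rows that do not move let the fingers close. It gives the time, the measured TCP pose, the force and the opening at its end, in the units of the state.
- ctrl.get_obs(): the state, without advancing time (a new reading comes with each control period).
- get_image(name): name is "scene" or "top" or "wrist"; returns the picture (420x560x3 uint8, red, green, blue); there is no depth.
- calibration(name): a dict with "fx", "fy", "cx", "cy" (pixels), "cam_to_world" (4x4, takes a point from camera to world coordinates); the wrist camera has in their place "hand_eye" (4x4, takes a point from camera to tool coordinates, whose origin is the TCP and whose axes are the tool frame's). Camera axes: x right, y down, z forward; pixel columns grow to the right and rows downward; lengths in m; the calibration is good to about 2 mm. A picture is of the moment at which its call begins: read the wrist's pose just before it. calibration takes no time and is no camera call.
- finish_job(): hands the job in, once; it reports no verdict.
Trained networks look in the newest picture that a camera, given by its name, has taken for a name from the list of things; names that differ only in an ending like _2 or _b are one class to them, and where a whole thing is asked for, a point or a joint stands for the part that bears it (a point fixed in the world has none). Each returns a list of dicts, best first, with "conf" (0 to 1); they miss things now and then, are a little off and sometimes report something else, mostly with a low value. They report only what shows in the picture. A call takes as long as a camera call. They do not tell look-alikes from the thing itself.
- search_frame(camera, thing): "at" ([x, y, z] in m, in the coordinates of the camera as it stood for that picture, good to about 4 mm: the middle of the surface that is visible of it).
- cut_out(camera, thing): "mask" (420x560 bool, what is visible of it).
- mark_of(camera, thing): "at" ([x, y, z] in m, in the coordinates of the camera as it stood for that picture, good to about 4 mm: a listed point, or the origin of a listed thing).
The state is a dict: "t": time; "q": joint angles; "dq": joint speeds; "effort": joint torques, N m; "tool_pos": TCP position; "tool_rot": TCP orientation; "contact_force": force on the tool from outside, world axes, zero at the start; "wrist_torque": the same for the moment, N m; "opening": finger opening in m.
Only numpy, scipy, OpenCV 4.12 (cv2) and the standard library are available. Lean on these libraries where they do the work, as an engineer would, in place of code of your own. Each camera call takes 0.05 s, during which the arm holds its last target. There are 200 camera calls.

## Working session

There is one attempt and no reset: what is moved stays moved. The work goes in short steps, Python scripts to look and compute and a tool call to move; the robot and the scene stay as the last step left them, time stands still between calls to the robot, and variables do not carry over. Pictures are saved under pics/ and viewed, about 12 in all and at most 16, crops included, and the job is handed in when it is done.

Besides the shell and the picture viewer there is one more tool, called as name(argument=value, ...) on one line, values as JSON. arm_command: Moves the arm, as the interface text tells. Its arguments: {"type":"object","properties":{"plan":{"type":"array","items":{"type":"array","items":{"type":"array","items":{"type":"number"}}}},"squeeze":{"type":"number"}},"required":["plan"]}

```bash
mkdir -p pics
cat > h.py <<'E'
import numpy as np, cv2
from scipy.spatial.transform import Rotation as R
from station import ctrl, get_image, calibration, search_frame, cut_out, mark_of
def save(cam,name):
    im=get_image(cam); cv2.imwrite('pics/'+name,cv2.cvtColor(im,cv2.COLOR_RGB2BGR)); return im
def T(cam):
    c=calibration(cam)
    if 'cam_to_world' in c: return np.array(c['cam_to_world'])
    o=ctrl.get_obs(); M=np.eye(4); M[:3,:3]=R.from_rotvec(o['tool_rot']).as_matrix(); M[:3,3]=o['tool_pos']
    return M@np.array(c['hand_eye'])
def w(cam,p): return (T(cam)@np.r_[p,1])[:3]
def px(cam,P):
    c=calibration(cam); q=np.linalg.inv(T(cam))@np.r_[P,1]; return np.array([c['fx']*q[0]/q[2]+c['cx'],c['fy']*q[1]/q[2]+c['cy']])
def onz(cam,uv,z):
    c=calibration(cam); M=T(cam); d=M[:3,:3]@np.array([(uv[0]-c['cx'])/c['fx'],(uv[1]-c['cy'])/c['fy'],1]); o=M[:3,3]
    return o+d*(z-o[2])/d[2]
def find(f,cam,thing):
    for r in f(cam,thing): print(cam,thing,round(r['conf'],2),np.round(w(cam,r['at']),4),np.round(px(cam,w(cam,r['at']))))
def st():
    o=ctrl.get_obs(); M=R.from_rotvec(o['tool_rot']).as_matrix()
    print('t',round(o['t'],2),'p',np.round(o['tool_pos'],4),'R',np.round(M,3).tolist(),'F',np.round(o['contact_force'],1),'tq',np.round(o['wrist_torque'],2),'op',round(o['opening'],4),'q',np.round(o['q'],2))
E
python3 - <<'E'
from h import *
st()
a=save('top','top0.png');
for n in ['hearth_top','knob_grip','boom_post','lens','block1_c','flux_c','weight_c','pliers_c']: find(mark_of,'top',n)
b=save('scene','scene0.png')
for n in ['hearth_top','knob_grip','boom_post','block1_c']: find(mark_of,'scene',n)
E
```

```text
t 0.0 p [ 0.1653 -0.6021  0.2301] R [[-0.0, 0.265, -0.964], [0.002, -0.964, -0.265], [-1.0, -0.002, -0.0]] F [ 0.2  0.4 -0.9] tq [-0.02 -0.   -0.07] op 0.0856 q [-1.42  0.05  1.61  0.    1.48 -0.12]
top hearth_top 0.98 [ 0.4518 -0.0444  0.03  ] [280. 256.]
top knob_grip 0.55 [0.4501 0.1419 0.2186] [220. 251.]
top knob_grip 0.55 [ 0.452  -0.0501  0.0299] [282. 256.]
top boom_post 0.63 [0.4484 0.0259 0.2109] [258. 251.]
top lens 0.97 [ 0.4512 -0.0454  0.1654] [281. 252.]
top flux_c 0.71 [ 0.5713 -0.3615  0.0083] [369. 223.]
top flux_c 0.52 [ 0.6737 -0.0299  0.0432] [276. 193.]
top flux_c 0.52 [0.4517 0.025  0.2086] [258. 251.]
top weight_c 0.68 [0.618  0.4057 0.0169] [156. 210.]
top weight_c 0.52 [0.4514 0.0255 0.2094] [258. 251.]
top pliers_c 0.6 [0.4288 0.3713 0.0034] [163. 263.]
scene hearth_top 0.71 [ 0.4544 -0.0413  0.035 ] [319. 204.]
scene knob_grip 0.52 [0.4576 0.1422 0.2248] [364. 202.]
scene boom_post 0.56 [0.451  0.0282 0.2119] [337. 183.]
```

View pics/top0.png

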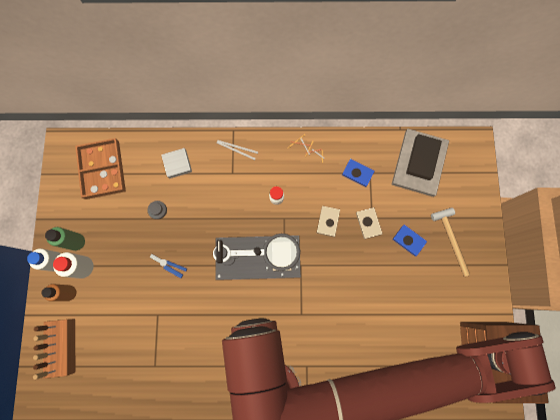

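View pics/scene0.png

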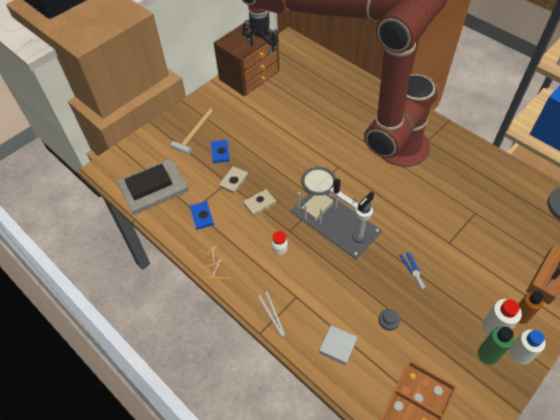

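Two pale blocks are present: top view (329,221) and (369,223). The blue ones at (358,172) and (409,239) and the grey-white slab at (176,162), on the left side, are look-alikes. The knob is at about (220,251), with its bar along world x. The boom lies over the hearth at about (281,252). I'll move to a viewing position first.

arm_command(plan=[[[-0.014, -0.018, -0.0296, 0, 0, 0, 0.085], [-0.014, -0.018, -0.0296, 0, 0, 0, 0.085], [-0.014, -0.018, -0.0296, 0, 0, 0, 0.085], [-0.014, -0.018, -0.0296, 0, 0, 0, 0.085], [-0.014, -0.018, -0.0296, 0, 0, 0, 0.085], [-0.014, -0.018, -0.0296, 0, 0, 0, 0.085], [-0.014, -0.018, -0.0296, 0, 0, 0, 0.085], [-0.014, -0.018, -0.0296, 0, 0, 0, 0.085], [-0.014, -0.018, -0.0296, 0, 0, 0, 0.085], [-0.014, -0.018, -0.0296, 0, 0, 0, 0.085], [-0.014, -0.018, -0.0296, 0, 0, 0, 0.085], [-0.014, -0.018, -0.0296, 0, 0, 0, 0.085], [0, 0, 0, 5.1, 0, 0, 0.085], [0, 0, 0, 5.1, 0, 0, 0.085], [0, 0, 0, 5.1, 0, 0, 0.085], [0, 0, 0, 0, 0, 0, 0.085]]])

```text
t: 2.03
tool_pos: [0.4643, -0.2845, 0.4099]
tool_rot: [-2.225, 0.012, 2.206]
contact_force: [-0.4, 0.6, -0.5]
opening: 0.085
```

```bash
cat >> h.py <<'E'
def plan(P,phi=None):
    "delta to goal P with jaw direction phi(deg): world rotation about vertical; prints shift in tool axes, then turn as rotvec deg"
    o=ctrl.get_obs(); M=R.from_rotvec(o['tool_rot']).as_matrix(); d=np.array(P)-o['tool_pos']
    s='shift '+str(np.round(M.T@d,4))+' len %.3f'%np.linalg.norm(d)
    if phi is not None:
        f=np.radians(phi); y=np.array([np.cos(f),np.sin(f),0]); x=np.array([0,0,-1.]); G=np.c_[x,y,np.cross(x,y)]
        s+=' turn '+str(np.round(np.degrees(R.from_matrix(M.T@G).as_rotvec()),2))+' shift in goal axes '+str(np.round(G.T@d,4))
    print(s)
E
python3 - <<'E'
from h import *
st(); im=save('wrist','w1.png')
for n in ['block1_c','hearth_top','knob_grip','boom_post']: find(mark_of,'wrist',n)
plan([0.45,0.10,0.42],-90)
E
```

```text
t 2.03 p [ 0.4643 -0.2845  0.4099] R [[0.009, -0.012, -1.0], [0.001, -1.0, 0.012], [-1.0, -0.001, -0.009]] F [-0.4  0.6 -0.5] tq [ 0.02 -0.01 -0.03] op 0.085 q [-0.69 -0.19  1.55  0.01  1.77  0.89]
wrist hearth_top 0.97 [ 0.4537 -0.0481  0.0318] [107. 157.]
shift [-0.0104 -0.3851  0.0175] len 0.386 turn [-0.59 -0.44  0.08] shift in goal axes [-0.0108 -0.3852  0.0136]
```

View pics/w1.png

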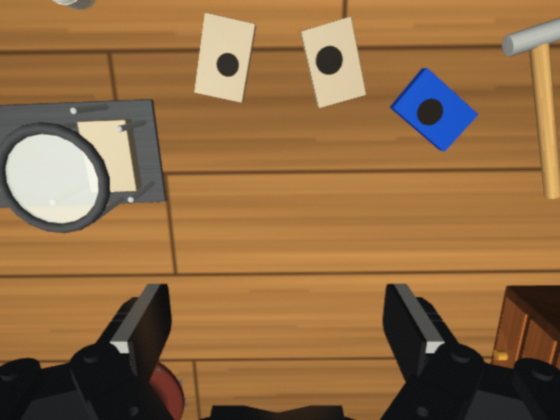

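The wrist view shows the two pale blocks at (227,57) and (334,62), a blue look-alike at (433,110), and the lens over the hearth at (55,178). Next I go above the knob.

arm_command(plan=[[[-0.001, -0.0355, 0.006, 0, 0, 0, 0.085], [-0.001, -0.0355, 0.006, 0, 0, 0, 0.085], [-0.001, -0.0355, 0.006, 0, 0, 0, 0.085], [-0.001, -0.0355, 0.006, 0, 0, 0, 0.085], [-0.001, -0.0355, 0.006, 0, 0, 0, 0.085], [-0.001, -0.0355, 0.006, 0, 0, 0, 0.085], [-0.001, -0.0355, 0.006, 0, 0, 0, 0.085], [-0.001, -0.0355, 0.006, 0, 0, 0, 0.085], [-0.001, -0.0355, 0.006, 0, 0, 0, 0.085], [-0.001, -0.0355, 0.006, 0, 0, 0, 0.085], [-0.001, -0.0355, 0.006, 0, 0, 0, 0.085], [-0.001, -0.0355, 0.006, 0, 0, 0, 0.085], [0, 0, 0, -0.6, -0.4, 0, 0.085], [0, 0, 0, 0, 0, 0, 0.085]]])

```text
t: 3.45
tool_pos: [0.3898, 0.1551, 0.4176]
tool_rot: [-2.215, -0.01, 2.223]
contact_force: [-0.8, 0.2, -0.4]
opening: 0.0851
```

Run:
```python
from h import *
st(); im=save('wrist','w2.png')
for n in ['hearth_top','knob_grip','boom_post','lens']: find(mark_of,'wrist',n)
```

```text
t 3.45 p [0.3898 0.1551 0.4176] R [[-0.004, 0.002, -1.0], [0.007, -1.0, -0.002], [-1.0, -0.007, 0.004]] F [-0.8  0.2 -0.4] tq [-0.04  0.02 -0.  ] op 0.0851 q [ 0.2  -0.48  1.77  0.01  1.86  1.77]
wrist hearth_top 0.71 [ 0.4559 -0.0521  0.0321] [432.  94.]
wrist knob_grip 0.93 [0.449  0.145  0.2174] [286. 110.]
wrist boom_post 0.91 [0.4517 0.0236 0.2098] [421. 106.]
wrist lens 0.77 [ 0.4511 -0.0505  0.1685] [480. 103.]
wrist lens 0.67 [0.4534 0.0212 0.2141] [425. 104.]
```

View pics/w2.png

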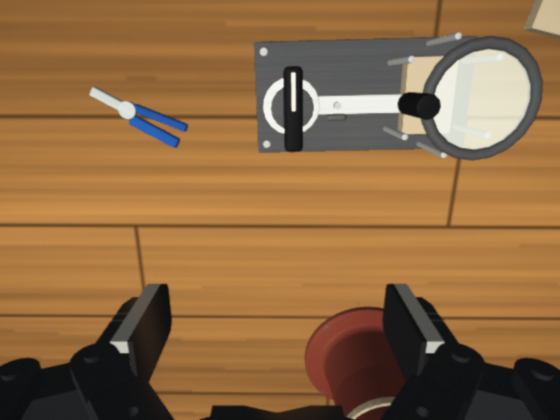

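The bar is upright in the picture at about (293,108), the post is at (425,105) and the lens at (482,97).

Run:
```python
from h import *
for uv in [(293,68),(293,150)]: print('bar',onz('wrist',uv,0.237))
for uv in [(256,43),(259,152),(408,150)]: print('plate',onz('wrist',uv,0.008))
print('post',onz('wrist',(428,106),0.224))
im=cv2.imread('pics/w2.png'); m=(im[60:155,270:320].max(2)<30).astype(np.uint8)
ys,xs=np.nonzero(m); print(xs.mean()+270,ys.mean()+60,cv2.minAreaRect(np.c_[xs+270,ys+60].astype(np.float32)))
plan([0.45,0.145,0.30],-90)
```

```text
bar [0.48325575 0.13947623 0.237     ]
bar [0.41708383 0.13894899 0.237     ]
plate [0.52225384 0.18200893 0.008     ]
plate [0.37463975 0.18112815 0.008     ]
plate [ 0.37653977 -0.03803516  0.008     ]
post [0.4522737  0.02246049 0.224     ]
297.14967462039044 110.0065075921909 ((293.0, 108.5), (83.0, 16.0), 90.0)
shift [ 0.1174  0.0083 -0.0599] len 0.132 turn [-0.28  0.2   0.4 ] shift in goal axes [ 0.1176  0.0077 -0.0594]
```

arm_command(plan=[[[0.029, 0.0032, -0.015, 0, 0, 0, 0.085], [0.029, 0.0032, -0.015, 0, 0, 0, 0.085], [0.029, 0.0032, -0.015, 0, 0, 0, 0.085], [0.029, 0.0032, -0.015, 0, 0, 0, 0.085], [0, 0, 0, -0.3, 0.2, 0.4, 0.05], [0, 0, 0, 0, 0, 0, 0.05], [0, 0, 0, 0, 0, 0, 0.05]]])

```text
t: 4.28
tool_pos: [0.4555, 0.131, 0.3012]
tool_rot: [-2.221, 0.018, 2.205]
contact_force: [0.0, -0.1, -0.8]
opening: 0.0513
```

Run:
```python
from h import *
st(); plan([0.45,0.1405,0.206],-90)
```

```text
t 4.28 p [0.4555 0.131  0.3012] R [[0.007, -0.016, -1.0], [0.0, -1.0, 0.016], [-1.0, -0.0, -0.007]] F [ 0.  -0.1 -0.8] tq [-0.02 -0.04 -0.03] op 0.0513 q [ 0.12 -0.36  1.86 -0.    1.63  1.71]
shift [ 0.0951 -0.0094  0.0064] len 0.096 turn [-0.93 -0.42  0.01] shift in goal axes [ 0.0952 -0.0095  0.0055]
```

arm_command(plan=[[[0.005, -0.0047, 0.003, -0.5, -0.2, 0, 0.05], [0.005, -0.0047, 0.003, -0.5, -0.2, 0, 0.05], [0, 0, 0, 0, 0, 0, 0.05], [0, 0, 0, 0, 0, 0, 0.05]]])

```text
t: 4.62
tool_pos: [0.4501, 0.1413, 0.2967]
tool_rot: [2.231, 0.004, -2.211]
contact_force: [-0.2, -0.3, 0.2]
opening: 0.05
```

Run:
```python
from h import *
st(); plan([0.45,0.1405,0.206],-90)
```

```text
t 4.62 p [0.4501 0.1413 0.2967] R [[0.009, 0.002, -1.0], [0.002, -1.0, -0.002], [-1.0, -0.002, -0.009]] F [-0.2 -0.3  0.2] tq [0.03 0.01 0.03] op 0.05 q [ 0.15 -0.36  1.88  0.    1.62  1.71]
shift [0.0907 0.001  0.001 ] len 0.091 turn [ 0.12 -0.51  0.11] shift in goal axes [0.0907 0.0008 0.0001]
```

arm_command(plan=[[[0.017, 0, 0, 0, -0.5, 0, 0.05], [0.017, 0, 0, 0, 0, 0, 0.05], [0.017, 0, 0, 0, 0, 0, 0.05], [0.017, 0, 0, 0, 0, 0, 0.05], [0.015, 0, 0, 0, 0, 0, 0.05], [0.006, 0, 0, 0, 0, 0, 0.05], [0, 0, 0, 0, 0, 0, 0.05], [0, 0, 0, 0, 0, 0, 0.05]]])

```text
t: 5.28
tool_pos: [0.4503, 0.1432, 0.2029]
tool_rot: [2.225, 0.009, -2.215]
contact_force: [0.3, 0.1, -0.3]
opening: 0.0499
```

Run:
```python
from h import *
st(); plan([0.45,0.1405,0.206],-90)
```

```text
t 5.28 p [0.4503 0.1432 0.2029] R [[0.004, 0.006, -1.0], [0.003, -1.0, -0.006], [-1.0, -0.003, -0.004]] F [ 0.3  0.1 -0.3] tq [-0.    0.03  0.  ] op 0.0499 q [ 0.15 -0.31  1.99  0.    1.46  1.71]
shift [-0.0031  0.0027  0.0003] len 0.004 turn [ 0.33 -0.24  0.16] shift in goal axes [-0.0031  0.0027  0.0003]
```

Close on the bar.

arm_command(plan=[[[-0.003, 0.0025, 0, 0, 0, 0, 0.05], [0, 0, 0, 0, 0, 0, 0.012], [0, 0, 0, 0, 0, 0, 0.0], [0, 0, 0, 0, 0, 0, 0.0], [0, 0, 0, 0, 0, 0, 0.0], [0, 0, 0, 0, 0, 0, 0.0], [0, 0, 0, 0, 0, 0, 0.0], [0, 0, 0, 0, 0, 0, 0.0]]], squeeze=110)

```text
t: 5.95
tool_pos: [0.4516, 0.1427, 0.2093]
tool_rot: [2.23, 0.02, -2.209]
contact_force: [1.6, 1.6, -2.5]
opening: 0.0141
```

Run:
```python
from h import *
st()
```

```text
t 5.95 p [0.4516 0.1427 0.2093] R [[0.009, 0.011, -1.0], [0.007, -1.0, -0.01], [-1.0, -0.007, -0.009]] F [ 1.6  1.6 -2.5] tq [-0.2  -0.04  0.34] op 0.0141 q [ 0.15 -0.32  1.99  0.01  1.46  1.7 ]
```

arm_command(plan=[[[0, 0, 0, -4, 0, 0, 0.0], [0, 0, 0, -7, 0, 0, 0.0], [0, 0, 0, -7, 0, 0, 0.0], [0, 0, 0, -7, 0, 0, 0.0], [0, 0, 0, -7, 0, 0, 0.0], [0, 0, 0, 0, 0, 0, 0.0]]])

```text
t: 6.45
tool_pos: [0.4516, 0.1436, 0.2094]
tool_rot: [1.905, 0.573, -1.881]
contact_force: [-2.5, -0.2, -1.7]
opening: 0.0142
```

Run:
```python
from h import *
st()
```

```text
t 6.45 p [0.4516 0.1436 0.2094] R [[0.01, 0.549, -0.836], [0.01, -0.836, -0.549], [-1.0, -0.003, -0.013]] F [-2.5 -0.2 -1.7] tq [ 0.14 -0.34  0.03] op 0.0142 q [ 0.15 -0.32  1.99  0.01  1.46  1.13]
```

arm_command(plan=[[[0, 0, 0, -7, 0, 0, 0.0], [0, 0, 0, -7, 0, 0, 0.0], [0, 0, 0, -7, 0, 0, 0.0], [0, 0, 0, -7, 0, 0, 0.0], [0, 0, 0, -7, 0, 0, 0.0], [0, 0, 0, -7, 0, 0, 0.0], [0, 0, 0, -7, 0, 0, 0.0], [0, 0, 0, -7, 0, 0, 0.0], [0, 0, 0, -7, 0, 0, 0.0], [0, 0, 0, -7, 0, 0, 0.0], [0, 0, 0, -7, 0, 0, 0.0], [0, 0, 0, -7, 0, 0, 0.0], [0, 0, 0, -5, 0, 0, 0.0], [0, 0, 0, 0, 0, 0, 0.0]]])

```text
t: 7.62
tool_pos: [0.4491, 0.1442, 0.2095]
tool_rot: [0.792, 1.44, -0.761]
contact_force: [3.5, 0.8, -1.9]
opening: 0.014
```

Run:
```python
from h import *
st(); o=ctrl.get_obs(); M=R.from_rotvec(o['tool_rot']).as_matrix(); print(np.degrees(np.arctan2(M[1,1],M[0,1])))
```

```text
t 7.62 p [0.4491 0.1442 0.2095] R [[-0.001, 0.838, 0.545], [0.022, 0.545, -0.838], [-1.0, 0.011, -0.019]] F [ 3.5  0.8 -1.9] tq [0.28 0.39 0.08] op 0.014 q [ 0.14 -0.32  1.99  0.02  1.47 -0.44]
33.02709732682495
```

arm_command(plan=[[[0, 0, 0, -6, 0, 0, 0.0], [0, 0, 0, -4, 0, 0, 0.0], [0, 0, 0, 0, 0, 0, 0.0], [0, 0, 0, 0, 0, 0, 0.05], [0, 0, 0, 0, 0, 0, 0.05], [0, 0, 0, 0, 0, 0, 0.05], [0, 0, 0, 0, 0, 0, 0.05], [-0.02, 0, 0, 0, 0, 0, 0.05], [-0.03, 0, 0, 0, 0, 0, 0.05], [-0.03, 0, 0, 0, 0, 0, 0.05], [-0.03, 0, 0, 0, 0, 0, 0.085], [-0.03, 0, 0, 0, 0, 0, 0.085], [-0.03, 0, 0, 0, 0, 0, 0.085], [-0.02, 0, 0, 0, 0, 0, 0.085], [0, 0, 0, 0, 0, 0, 0.085], [0, 0, 0, 0, 0, 0, 0.085]]])

```text
t: 8.95
tool_pos: [0.4487, 0.1395, 0.4107]
tool_rot: [0.684, 1.474, -0.65]
contact_force: [-0.8, 0.4, -0.7]
opening: 0.0853
```

Run:
```python
from h import *
st(); o=ctrl.get_obs(); M=R.from_rotvec(o['tool_rot']).as_matrix(); print(np.degrees(np.arctan2(M[1,1],M[0,1])))
plan([0.452,0.025,0.36],0); plan([0.452,0.025,0.36],-90)
im=save('wrist','w3.png'); find(mark_of,'wrist','boom_post'); find(mark_of,'wrist','knob_grip')
```

```text
t 8.95 p [0.4487 0.1395 0.4107] R [[0.001, 0.753, 0.658], [0.022, 0.658, -0.753], [-1.0, 0.016, -0.016]] F [-0.8  0.4 -0.7] tq [-0.06 -0.02 -0.  ] op 0.0853 q [ 0.13 -0.37  1.69  0.02  1.81 -0.58]
41.13806759858684
shift [ 0.0481 -0.0737  0.0892] len 0.125 turn [41.14 -1.2  -0.54] shift in goal axes [0.0507 0.0033 0.1145]
shift [ 0.0481 -0.0737  0.0892] len 0.125 turn [131.14  -1.52   0.57] shift in goal axes [ 0.0507  0.1145 -0.0033]
wrist boom_post 0.85 [0.4494 0.026  0.2109] [202. 264.]
wrist boom_post 0.27 [0.4467 0.1437 0.2168] [277. 177.]
wrist knob_grip 0.89 [0.4476 0.1446 0.2184] [279. 178.]
wrist knob_grip 0.43 [0.4507 0.0245 0.2082] [202. 266.]
```

View pics/w3.png

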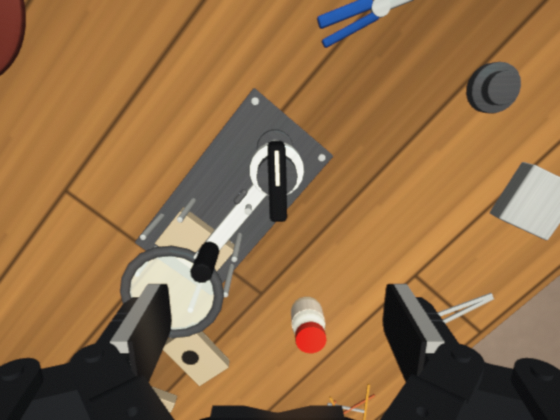

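The bar turned with the gripper by 132° and now sits at (277,180), fully loose. The post is at (205,262). Next I grip the post.

arm_command(plan=[[[0.012, -0.0184, 0.0223, 0, -0.23, -0.22, 0.085], [0.012, -0.0184, 0.0223, 0, -0.23, -0.22, 0.085], [0.012, -0.0184, 0.0223, 0, -0.23, -0.22, 0.085], [0.012, -0.0184, 0.0223, 0, -0.23, -0.22, 0.06], [0, 0, 0, 0, 0, 0, 0.06], [0, 0, 0, 0, 0, 0, 0.06]]])

```text
t: 9.6
tool_pos: [0.4478, 0.0217, 0.3445]
tool_rot: [0.659, 1.487, -0.671]
contact_force: [0.2, 0.4, 0.4]
opening: 0.06
```

Run:
```python
from h import *
st(); plan([0.451,0.025,0.195],41)
```

```text
t 9.6 p [0.4478 0.0217 0.3445] R [[-0.021, 0.751, 0.66], [0.001, 0.661, -0.751], [-1.0, -0.015, -0.015]] F [0.2 0.4 0.4] tq [ 0.04 -0.04  0.02] op 0.06 q [-0.12 -0.41  1.83 -0.    1.74 -0.84]
shift [0.1494 0.0068 0.0018] len 0.150 turn [ 0.35 -0.84  0.86] shift in goal axes [ 0.1495  0.0046 -0.0004]
```

arm_command(plan=[[[0.004, 0.0045, 0, 0, -0.8, 0.8, 0.06], [0.02, 0, 0, 0, 0, 0, 0.06], [0.02, 0, 0, 0, 0, 0, 0.06], [0.02, 0, 0, 0, 0, 0, 0.06], [0.02, 0, 0, 0, 0, 0, 0.06], [0.02, 0, 0, 0, 0, 0, 0.06], [0.02, 0, 0, 0, 0, 0, 0.06], [0.015, 0, 0, 0, 0, 0, 0.06], [0.008, 0, 0, 0, 0, 0, 0.06], [0, 0, 0, 0, 0, 0, 0.06], [0, 0, 0, 0, 0, 0, 0.06]]], squeeze=50)

```text
t: 10.52
tool_pos: [0.4515, 0.0372, 0.1878]
tool_rot: [0.658, 1.467, -0.647]
contact_force: [-1.0, 0.6, 0.3]
opening: 0.0596
```

Run:
```python
from h import *
st(); plan([0.451,0.025,0.195],41)
```

```text
t 10.52 p [0.4515 0.0372 0.1878] R [[0.006, 0.742, 0.671], [0.005, 0.671, -0.742], [-1.0, 0.008, 0.001]] F [-1.   0.6  0.3] tq [ 0.03 -0.02  0.02] op 0.0596 q [-0.09 -0.36  2.05  0.01  1.44 -0.82]
shift [-0.0073 -0.0085  0.0087] len 0.014 turn [ 1.11  0.02 -0.43] shift in goal axes [-0.0072 -0.0084  0.0089]
```

arm_command(plan=[[[-0.006, -0.0085, 0.0087, 0, 0, 0, 0.06], [0, 0, 0, 0, 0, 0, 0.06], [0, 0, 0, 0, 0, 0, 0.01], [0, 0, 0, 0, 0, 0, 0.01], [0, 0, 0, 0, 0, 0, 0.01], [0, 0, 0, 0, 0, 0, 0.01], [0, 0, 0, 0, 0, 0, 0.01], [0, 0, 0, 0, 0, 0, 0.01]]], squeeze=50)

```text
t: 11.18
tool_pos: [0.4539, 0.0272, 0.1987]
tool_rot: [0.658, 1.459, -0.642]
contact_force: [1.4, 0.1, 0.6]
opening: 0.0203
```

Run:
```python
from h import *
st()
o=ctrl.get_obs(); M=R.from_rotvec(o['tool_rot']).as_matrix(); c=np.array([0.4495,0.1405]); p=o['tool_pos'][:2]; r=p-c
print('radius',np.linalg.norm(r), 'ang',np.degrees(np.arctan2(r[1],r[0]))+90)
prev=r
for i in range(1,16):
    a=np.radians(6.2*i); q=np.array([[np.cos(a),-np.sin(a)],[np.sin(a),np.cos(a)]])@r; d=np.r_[q-prev,0]; prev=q
    print(i,np.round(M.T@d,4))
```

```text
t 11.18 p [0.4539 0.0272 0.1987] R [[0.015, 0.74, 0.673], [0.004, 0.673, -0.74], [-1.0, 0.014, 0.007]] F [1.4 0.1 0.6] tq [-0.23  0.1   0.01] op 0.0203 q [-0.11 -0.37  2.04  0.01  1.45 -0.85]
radius 0.11337825818963854 ang 2.2151567757686905
1 [0.0002 0.0098 0.0074]
2 [0.0002 0.0105 0.0063]
3 [0.0002 0.0112 0.0051]
4 [0.0002 0.0116 0.0039]
5 [0.0002 0.012  0.0026]
6 [0.0002 0.0122 0.0013]
7 [ 0.0002  0.0123 -0.0001]
8 [ 0.0002  0.0122 -0.0014]
9 [ 0.0001  0.012  -0.0027]
10 [ 0.0001  0.0116 -0.004 ]
11 [ 0.0001  0.0111 -0.0052]
12 [ 0.0001  0.0105 -0.0064]
13 [ 0.0001  0.0097 -0.0075]
14 [ 0.0001  0.0089 -0.0085]
15 [ 0.      0.0079 -0.0094]
```

arm_command(plan=[[[0, 0.0098, 0.0074, 0, 0, 0, 0.01], [0, 0.0105, 0.0063, 0, 0, 0, 0.01], [0, 0.0112, 0.0051, 0, 0, 0, 0.01], [0, 0.0116, 0.0039, 0, 0, 0, 0.01], [0, 0.012, 0.0026, 0, 0, 0, 0.01], [0, 0.012, 0.0013, 0, 0, 0, 0.01], [0, 0.012, 0, 0, 0, 0, 0.01], [0, 0, 0, 0, 0, 0, 0.01]]])

```text
t: 11.85
tool_pos: [0.53, 0.0482, 0.1984]
tool_rot: [0.625, 1.455, -0.668]
contact_force: [-0.0, 2.5, 0.1]
opening: 0.0208
```

Run:
```python
from h import *
st()
o=ctrl.get_obs(); M=R.from_rotvec(o['tool_rot']).as_matrix(); c=np.array([0.4495,0.1405]); p=o['tool_pos'][:2]; r=p-c
print('radius',np.linalg.norm(r), 'ang',np.degrees(np.arctan2(r[1],r[0]))+90)
a0=np.arctan2(r[1],r[0]); prev=r
for i in range(1,13):
    a=a0+np.radians(5*i); q=0.1135*np.r_[np.cos(a),np.sin(a)]; d=np.r_[q-prev,0]; prev=q
    print(i,round(np.degrees(a)+90),np.round(M.T@d,4))
```

```text
t 11.85 p [0.53   0.0482 0.1984] R [[0.004, 0.737, 0.675], [-0.031, 0.675, -0.737], [-1.0, -0.018, 0.026]] F [-0.   2.5  0.1] tq [ 0.97 -0.4  -0.11] op 0.0208 q [-0.03 -0.15  1.86 -0.03  1.42 -0.77]
radius 0.1224680756797166 ang 41.12574226392471
1 46 [-0.0004  0.0101 -0.0092]
2 51 [-0.0002  0.0098 -0.0011]
3 56 [-0.0002  0.0097 -0.0019]
4 61 [-0.0002  0.0095 -0.0027]
5 66 [-0.0003  0.0092 -0.0036]
6 71 [-0.0003  0.0089 -0.0044]
7 76 [-0.0003  0.0085 -0.0051]
8 81 [-0.0003  0.008  -0.0058]
9 86 [-0.0003  0.0075 -0.0065]
10 91 [-0.0003  0.0069 -0.0071]
11 96 [-0.0003  0.0062 -0.0077]
12 101 [-0.0003  0.0055 -0.0082]
```

arm_command(plan=[[[0, 0.0105, -0.006, 0, 0.5, 0.4, 0.01], [0, 0.011, -0.0035, 0, 0.5, 0.3, 0.01], [0, 0.0115, -0.003, 0, 0.5, 0.3, 0.01], [0, 0.011, -0.004, 0, 0, 0, 0.01], [0, 0.0105, -0.005, 0, 0, 0, 0.01], [0, 0.01, -0.006, 0, 0, 0, 0.01], [0, 0.009, -0.007, 0, 0, 0, 0.01], [0, 0.008, -0.008, 0, 0, 0, 0.01], [0, 0, 0, 0, 0, 0, 0.01]]])

```text
t: 12.6
tool_pos: [0.5756, 0.1156, 0.1994]
tool_rot: [0.623, 1.42, -0.666]
contact_force: [8.2, -0.7, -6.2]
opening: 0.0164
```

Run:
```python
from h import *
st()
o=ctrl.get_obs(); M=R.from_rotvec(o['tool_rot']).as_matrix(); c=np.array([0.4495,0.1405]); p=o['tool_pos'][:2]; r=p-c
print('radius',np.linalg.norm(r), 'ang',np.degrees(np.arctan2(r[1],r[0]))+90)
```

```text
t 12.6 p [0.5756 0.1156 0.1994] R [[0.036, 0.739, 0.673], [-0.045, 0.674, -0.737], [-0.998, -0.004, 0.058]] F [ 8.2 -0.7 -6.2] tq [-0.06 -0.88  0.14] op 0.0164 q [ 0.09 -0.03  1.75 -0.05  1.39 -0.64]
radius 0.12856235449064687 ang 78.81947854792357
```

arm_command(plan=[[[0, 0, 0, 0, 0, 0, 0.04], [0, 0, 0, 0, 0, 0, 0.04], [0, 0, 0, 0, 0, 0, 0.04], [0, -0.003, -0.006, 0, 1.6, 0, 0.04], [0, -0.003, -0.006, 0, 1.6, 0, 0.04], [0, 0, 0, 0, 0, 0, 0.04], [0, 0, 0, 0, 0, 0, 0.04]]])

```text
t: 13.18
tool_pos: [0.5598, 0.1212, 0.1985]
tool_rot: [0.649, 1.481, -0.652]
contact_force: [0.2, 0.0, -0.7]
opening: 0.04
```

Run:
```python
from h import *
st(); save('wrist','w4.png'); find(mark_of,'wrist','boom_post')
save('top','t4.png'); find(mark_of,'top','boom_post');find(mark_of,'top','lens')
plan([0.4495+.1135*np.sin(np.radians(79)),0.1405-.1135*np.cos(np.radians(79)),0.199],41)
```

```text
t 13.18 p [0.5598 0.1212 0.1985] R [[-0.01, 0.739, 0.674], [0.002, 0.674, -0.739], [-1.0, -0.006, -0.008]] F [ 0.2  0.  -0.7] tq [ 0.02 -0.01 -0.  ] op 0.04 q [ 0.08 -0.04  1.76  0.    1.43 -0.66]
wrist boom_post 0.59 [0.5618 0.124  0.2105] [288. 298.]
top lens 0.71 [0.6374 0.1211 0.1675] [230. 195.]
top lens 0.57 [0.5589 0.1296 0.211 ] [225. 216.]
shift [-0.0004 -0.0012  0.0024] len 0.003 turn [ 1.38 -0.39  0.33] shift in goal axes [-0.0004 -0.0011  0.0024]
```

arm_command(plan=[[[0, 0, 0, 0, 0, 0, 0.01], [0, 0, 0, 0, 0, 0, 0.01], [0, 0, 0, 0, 0, 0, 0.01], [0, 0, 0, 0, 0, 0, 0.01], [0, 0.007, -0.0062, 0, 0, 0, 0.01], [0, 0.007, -0.0062, 0, 0, 0, 0.01], [0, 0.007, -0.0062, 0, 0, 0, 0.01], [0, 0, 0, 0, 0, 0, 0.01], [0, 0, 0, 0, 0, 0, 0.06], [0, 0, 0, 0, 0, 0, 0.06], [0, 0, 0, 0, 0, 0, 0.06], [0, 0, 0, 0, 0, 0, 0.06], [-0.02, 0, 0, 0, 0, 0, 0.06], [-0.03, 0, 0, 0, 0, 0, 0.085], [-0.03, 0, 0, 0, 0, 0, 0.085], [-0.03, 0, 0, 0, 0, 0, 0.085], [-0.03, 0, 0, 0, 0, 0, 0.085], [-0.03, 0, 0, 0, 0, 0, 0.085], [0, 0, 0, 0, 0, 0, 0.085]]])

```text
t: 15.02
tool_pos: [0.5634, 0.147, 0.3717]
tool_rot: [0.641, 1.483, -0.662]
contact_force: [0.1, -0.6, 2.0]
opening: 0.0849
```

Run:
```python
from h import *
st(); save('wrist','w5.png'); find(mark_of,'wrist','boom_post')
plan([0.452,-0.17,0.40],0)
save('top','t5.png'); find(mark_of,'top','boom_post');find(mark_of,'top','lens')
```

```text
t 15.02 p [0.5634 0.147  0.3717] R [[-0.016, 0.739, 0.673], [-0.007, 0.673, -0.739], [-1.0, -0.017, -0.006]] F [ 0.1 -0.6  2. ] tq [ 0.02 -0.02  0.01] op 0.0849 q [ 0.13 -0.08  1.52 -0.01  1.72 -0.61]
wrist boom_post 0.78 [0.5621 0.1434 0.2038] [280. 192.]
shift [-0.029  -0.2954  0.1599] len 0.337 turn [42.32 -0.06  1.49] shift in goal axes [-0.0342 -0.11    0.3168]
top boom_post 0.91 [0.5619 0.1433 0.2104] [220. 215.]
```

arm_command(plan=[[[-0.0064, -0.0326, 0.0145, 0, 0, 0, 0.085], [-0.0064, -0.0326, 0.0145, 0, 0, 0, 0.085], [-0.0064, -0.0326, 0.0145, 0, 0, 0, 0.085], [-0.0064, -0.0326, 0.0145, 0, 0, 0, 0.085], [-0.0064, -0.0326, 0.0145, 0, 0, 0, 0.085], [-0.0064, -0.0326, 0.0145, 0, 0, 0, 0.085], [-0.0064, -0.0326, 0.0145, 0, 0, 0, 0.085], [-0.0064, -0.0326, 0.0145, 0, 0, 0, 0.085], [-0.0064, -0.0326, 0.0145, 0, 0, 0, 0.085], [-0.0064, -0.0326, 0.0145, 0, 0, 0, 0.085], [0, 0, 0, 7, 0, 0, 0.085], [0, 0, 0, 7, 0, 0, 0.085], [0, 0, 0, 7, 0, 0, 0.085], [0, 0, 0, 7, 0, 0, 0.085], [0, 0, 0, 7, 0, 0, 0.085], [0, 0, 0, 7, 0, 0, 0.085], [0, 0, 0, 7, 0, 0, 0.085], [0, 0, 0, 7, 0, 0, 0.085], [0, 0, 0, 7, 0, 0, 0.085], [0, 0, 0, 7, 0, 0, 0.085]]])

```text
t: 16.93
tool_pos: [0.4038, -0.1924, 0.3902]
tool_rot: [1.513, 0.999, -1.654]
contact_force: [-1.1, -0.0, -0.2]
opening: 0.0852
```

arm_command(plan=[[[0, 0, 0, 7, 0, 0, 0.085], [0, 0, 0, 7, 0, 0, 0.085], [0, 0, 0, 7, 0, 0, 0.085], [0, 0, 0, 7, 0, 0, 0.085], [0, 0, 0, 7, 0, 0, 0.085], [0, 0, 0, 7, 0, 0, 0.085], [0, 0, 0, 7, 0, 0, 0.085], [0, 0, 0, 7, 0, 0, 0.085], [0, 0, 0, 5, 0, 0, 0.085], [0, 0, 0, 0, 0, 0, 0.085]]])

```text
t: 17.77
tool_pos: [0.399, -0.1893, 0.3673]
tool_rot: [-2.043, -0.014, 2.329]
contact_force: [-0.3, 0.3, -0.2]
opening: 0.0851
```

```bash
cat >> h.py <<'E'
def rects(cam,im,z,amin=900):
    "pale quads: centre, long-side yaw, sides, using contour minAreaRect projected on plane z"
    hsv=cv2.cvtColor(im,cv2.COLOR_RGB2HSV); m=((hsv[...,1]<95)&(hsv[...,2]>175)&(hsv[...,0]<35)).astype(np.uint8)
    for c in cv2.findContours(m,cv2.RETR_EXTERNAL,cv2.CHAIN_APPROX_NONE)[0]:
        if cv2.contourArea(c)<amin: continue
        P=np.array([onz(cam,p[0],z)[:2] for p in c],np.float32)*1000
        (cx,cy),(a,b),th=cv2.minAreaRect(P)
        if a<b: a,b,th=b,a,th+90
        print(cam,'px',np.round(c[:,0].mean(0)),'xy',round(cx/1000,4),round(cy/1000,4),'sides',round(a,1),round(b,1),'yaw',round((th+90)%180-90,1))
E
python3 - <<'E'
from h import *
st(); im=save('wrist','w6.png'); rects('wrist',im,0.02); print(); rects('wrist',im,0.032)
find(mark_of,'wrist','hearth_top'); find(mark_of,'wrist','block1_c')
E
```

```text
t 17.77 p [ 0.399  -0.1893  0.3673] R [[-0.13, -0.026, -0.991], [0.038, -0.999, 0.022], [-0.991, -0.035, 0.131]] F [-0.3  0.3 -0.2] tq [ 0.01 -0.08  0.02] op 0.0851 q [-0.59 -0.34  1.75 -0.04  1.86  1.  ]
wrist px [166.  66.] xy 0.4527 -0.0453 sides 101.6 70.2 yaw 1.5

wrist px [166.  66.] xy 0.4538 -0.0492 sides 99.0 68.4 yaw 1.5
wrist hearth_top 0.65 [ 0.4555 -0.0464  0.0299] [165.  69.]
```

View pics/w6.png

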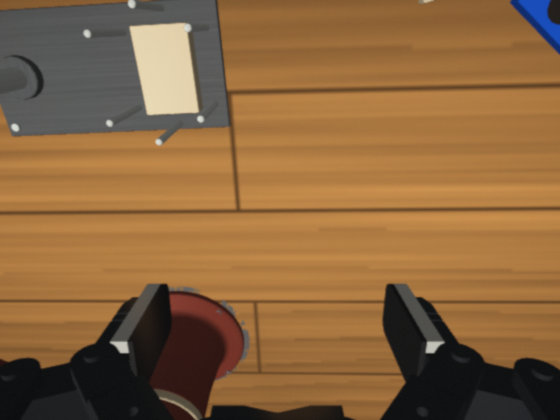

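The hearth block at (166,66) measures centre (0.4537,-0.049) with yaw 1.5°. Extrapolating to the knob axis gives (0.4487,0.141), which agrees. Next I level the tool and look at the blocks.

Run:
```python
from h import *
plan([0.46,-0.27,0.40],-90)
```

```text
shift [-0.0425  0.078  -0.0576] len 0.106 turn [-1.17  7.42  2.08] shift in goal axes [-0.0319  0.0806 -0.0608]
```

arm_command(plan=[[[0, 0, 0, -0.4, 3.7, 1.0, 0.085], [0, 0, 0, -0.4, 3.7, 1.0, 0.085], [-0.008, 0.02, -0.0152, 0, 0, 0, 0.085], [-0.008, 0.02, -0.0152, 0, 0, 0, 0.085], [-0.008, 0.02, -0.0152, 0, 0, 0, 0.085], [-0.008, 0.02, -0.0152, 0, 0, 0, 0.085], [0, 0, 0, 0, 0, 0, 0.085], [0, 0, 0, 0, 0, 0, 0.085]]])

```text
t: 18.58
tool_pos: [0.4594, -0.2699, 0.3948]
tool_rot: [2.217, 0.016, -2.22]
contact_force: [-0.0, -0.1, -1.2]
opening: 0.085
```

Run:
```python
from h import *
st(); im=save('wrist','w7.png'); rects('wrist',im,0.02); print()
find(mark_of,'wrist','hearth_top'); find(mark_of,'wrist','block1_c')
```

```text
t 18.58 p [ 0.4594 -0.2699  0.3948] R [[-0.001, 0.01, -1.0], [0.005, -1.0, -0.01], [-1.0, -0.005, 0.001]] F [-0.  -0.1 -1.2] tq [-0.01  0.01  0.04] op 0.085 q [-0.67 -0.21  1.59  0.    1.76  0.89]
wrist px [113. 146.] xy 0.4525 -0.0425 sides 101.1 66.4 yaw 1.4
wrist px [351.  55.] xy 0.5729 -0.362 sides 99.2 65.6 yaw 14.8
wrist px [236.  48.] xy 0.5806 -0.2159 sides 99.4 64.9 yaw -12.4

wrist hearth_top 0.85 [ 0.4583 -0.0514  0.032 ] [116. 146.]
```

View pics/w7.png

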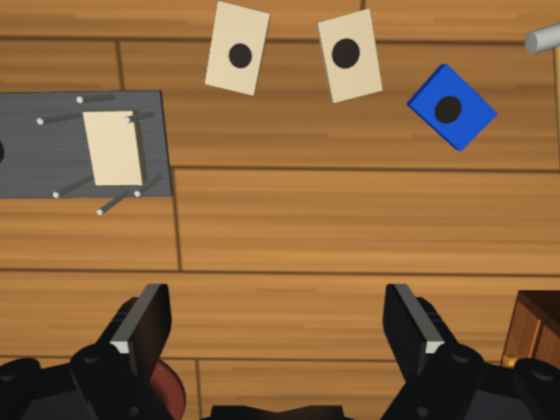

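The scene is clear: pale blocks A at (238,49) and B at (350,56) are the ones meant, being pale and on the right side. The blue one at (452,107) is the look-alike. I take block A first.

Run:
```python
from h import *
plan([0.5806,-0.2159,0.12],-102.4)
```

```text
shift [ 0.2748 -0.0506 -0.1226] len 0.305 turn [12.97  0.08  0.25] shift in goal axes [ 0.2747 -0.0779 -0.1076]
```

arm_command(plan=[[[0, 0, 0, 6.5, 0, 0, 0.085], [0, 0, 0, 6.5, 0, 0, 0.085], [0.0275, -0.0078, -0.0108, 0, 0, 0, 0.085], [0.0275, -0.0078, -0.0108, 0, 0, 0, 0.085], [0.0275, -0.0078, -0.0108, 0, 0, 0, 0.085], [0.0275, -0.0078, -0.0108, 0, 0, 0, 0.085], [0.0275, -0.0078, -0.0108, 0, 0, 0, 0.085], [0.0275, -0.0078, -0.0108, 0, 0, 0, 0.085], [0.0275, -0.0078, -0.0108, 0, 0, 0, 0.085], [0.0275, -0.0078, -0.0108, 0, 0, 0, 0.085], [0.0275, -0.0078, -0.0108, 0, 0, 0, 0.085], [0.02, -0.0078, -0.0108, 0, 0, 0, 0.085], [0, 0, 0, 0, 0, 0, 0.085], [0, 0, 0, 0, 0, 0, 0.085]]])

```text
t: 19.9
tool_pos: [0.5813, -0.2044, 0.1222]
tool_rot: [-2.116, 0.23, 2.102]
contact_force: [0.2, -0.6, 0.9]
opening: 0.0849
```

Run:
```python
from h import *
st(); plan([0.5806,-0.2159,0.06],-102.4)
```

```text
t 19.9 p [ 0.5813 -0.2044  0.1222] R [[0.006, -0.214, -0.977], [-0.003, -0.977, 0.214], [-1.0, 0.001, -0.007]] F [ 0.2 -0.6  0.9] tq [ 0.06  0.02 -0.02] op 0.0849 q [-0.46  0.12  1.73  0.    1.29  1.33]
shift [ 0.0622  0.0113 -0.0014] len 0.063 turn [ 0.06 -0.39 -0.08] shift in goal axes [ 0.0622  0.0113 -0.0018]
```

arm_command(plan=[[[0.02, 0.0057, -0.0005, 0, -0.4, 0, 0.085], [0.02, 0.0057, -0.0005, 0, 0, 0, 0.085], [0.02, 0, 0, 0, 0, 0, 0.085], [0, 0, 0, 0, 0, 0, 0.085], [0, 0, 0, 0, 0, 0, 0.085]]])

```text
t: 20.32
tool_pos: [0.5816, -0.218, 0.071]
tool_rot: [-2.124, 0.233, 2.1]
contact_force: [0.3, 0.5, 1.4]
opening: 0.0847
```

Run:
```python
from h import *
st(); plan([0.5806,-0.2159,0.0],-102.4); im=save('wrist','w8.png'); find(mark_of,'wrist','block1_c')
```

```text
t 20.32 p [ 0.5816 -0.218   0.071 ] R [[0.01, -0.212, -0.977], [-0.008, -0.977, 0.211], [-1.0, 0.005, -0.012]] F [0.3 0.5 1.4] tq [ 0.05 -0.01  0.01] op 0.0847 q [-0.48  0.18  1.75 -0.    1.19  1.31]
shift [ 0.071  -0.0023  0.0023] len 0.071 turn [ 0.19 -0.67 -0.31] shift in goal axes [ 0.071  -0.0019  0.0015]
```

arm_command(plan=[[[0.02, -0.0015, 0.001, 0, -0.6, -0.3, 0.085], [0.02, 0, 0, 0, 0, 0, 0.085], [0.012, 0, 0, 0, 0, 0, 0.085], [0.007, 0, 0, 0, 0, 0, 0.085], [0.004, 0, 0, 0, 0, 0, 0.085], [0, 0, 0, 0, 0, 0, 0.085]]], squeeze=40)

```text
t: 20.92
tool_pos: [0.5884, -0.22, 0.0187]
tool_rot: [-2.133, 0.233, 2.092]
contact_force: [-1.1, -0.8, 0.5]
opening: 0.0852
```

Run:
```python
from h import *
st(); plan([0.5806,-0.2159,0.0],-102.4)
```

```text
t 20.92 p [ 0.5884 -0.22    0.0187] R [[0.018, -0.211, -0.977], [-0.009, -0.977, 0.211], [-1.0, 0.005, -0.02]] F [-1.1 -0.8  0.5] tq [ 0.01  0.03 -0.07] op 0.0852 q [-0.48  0.26  1.76  0.    1.1   1.31]
shift [ 0.0185 -0.0025  0.0089] len 0.021 turn [ 0.22 -1.14 -0.29] shift in goal axes [ 0.0187 -0.0023  0.0085]
```

arm_command(plan=[[[0.006, -0.001, 0.0045, 0, -0.6, 0, 0.085], [0.006, -0.001, 0.0045, 0, -0.6, -0.2, 0.085], [0.004, 0, 0, 0, 0, 0, 0.085], [0.002, 0, 0, 0, 0, 0, 0.085], [0, 0, 0, 0, 0, 0, 0.085]]], squeeze=40)

```text
t: 21.33
tool_pos: [0.581, -0.2166, 0.0018]
tool_rot: [-2.111, 0.228, 2.11]
contact_force: [-0.2, 0.5, -0.3]
opening: 0.0856
```

Run:
```python
from h import *
st(); plan([0.5806,-0.2159,0.0],-102.4)
```

```text
t 21.33 p [ 0.581  -0.2166  0.0018] R [[0.0, -0.211, -0.978], [-0.002, -0.978, 0.211], [-1.0, 0.002, -0.001]] F [-0.2  0.5 -0.3] tq [-0.04 -0.02 -0.05] op 0.0856 q [-0.48  0.28  1.77 -0.    1.09  1.31]
shift [ 0.0018 -0.0006  0.0005] len 0.002 turn [ 0.23 -0.04 -0.14] shift in goal axes [ 0.0018 -0.0006  0.0005]
```

arm_command(plan=[[[0.004, 0, 0, 0, 0, 0, 0.085], [0, 0, 0, 0, 0, 0, 0.06], [0, 0, 0, 0, 0, 0, 0.05], [0, 0, 0, 0, 0, 0, 0.05], [0, 0, 0, 0, 0, 0, 0.05], [0, 0, 0, 0, 0, 0, 0.05]]], squeeze=50)

```text
t: 21.83
tool_pos: [0.5816, -0.2168, -0.0019]
tool_rot: [-2.112, 0.228, 2.109]
contact_force: [-0.2, 0.6, -2.0]
opening: 0.0646
```

Run:
```python
from h import *
st()
```

```text
t 21.83 p [ 0.5816 -0.2168 -0.0019] R [[0.001, -0.211, -0.978], [-0.003, -0.978, 0.211], [-1.0, 0.002, -0.002]] F [-0.2  0.6 -2. ] tq [-0.01 -0.01 -0.02] op 0.0646 q [-0.48  0.29  1.77 -0.    1.08  1.31]
```

arm_command(plan=[[[-0.01, 0, 0, 0, 0, 0, 0.05], [-0.02, 0, 0, 0, 0, 0, 0.05], [-0.02, 0, 0, 0, 0, 0, 0.05], [-0.02, 0, 0, 0, 0, 0, 0.05], [-0.02, 0, 0, 0, 0, 0, 0.05], [-0.02, 0, 0, 0, 0, 0, 0.05], [-0.02, 0, 0, 0, 0, 0, 0.05], [-0.02, 0, 0, 0, 0, 0, 0.05], [-0.02, 0, 0, 0, 0, 0, 0.05], [0, 0, 0, -6.9, 0, 0, 0.05], [0, 0, 0, -6.9, 0, 0, 0.05], [0, 0, 0, 0, 0, 0, 0.05], [0, 0, 0, 0, 0, 0, 0.05]]])

```text
t: 22.92
tool_pos: [0.5791, -0.2152, 0.182]
tool_rot: [2.202, 0.037, -2.203]
contact_force: [-0.3, 0.3, -1.3]
opening: 0.0647
```

Run:
```python
from h import *
st(); im=save('wrist','w9.png'); plan([0.4537,-0.049,0.16],-88.5); rects('wrist',im,0.02)
```

```text
t 22.92 p [ 0.5791 -0.2152  0.182 ] R [[-0.0, 0.036, -0.999], [-0.002, -0.999, -0.036], [-1.0, 0.002, 0.001]] F [-0.3  0.3 -1.3] tq [ 0.01 -0.05  0.04] op 0.0647 q [-0.48  0.07  1.68 -0.    1.39  1.06]
shift [ 0.0217 -0.1707  0.1194] len 0.209 turn [ 0.56  0.03 -0.13] shift in goal axes [ 0.022  -0.1695  0.121 ]
wrist px [ 88. 308.] xy 0.4518 -0.0407 sides 90.0 66.6 yaw 1.4Traceback (most recent call last):
  File "<stdin>", line 2, in <module>
  File "h.py", line 35, in rects
    P=np.array([onz(cam,p[0],z)[:2] for p in c],np.float32)*1000
                ~~~^^^^^^^^^^^^
  File "h.py", line 15, in onz
    c=calibration(cam); M=T(cam); d=M[:3,:3]@np.array([(uv[0]-c['cx'])/c['fx'],(uv[1]-c['cy'])/c['fy'],1]); o=M[:3,3]
ValueError: time passes only in moves, steps and waits
```

View pics/w9.png

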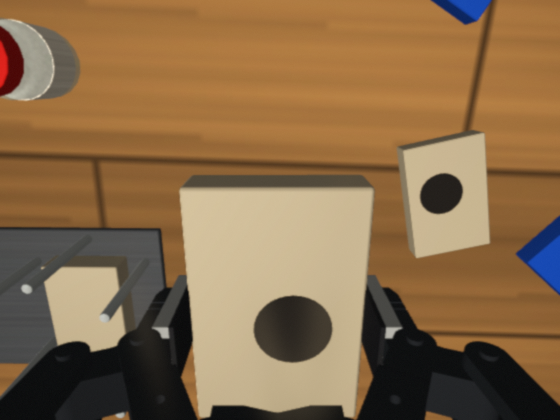

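The view shows block A held squarely at (278,300). Block B is still in place at (447,195).

```bash
cat > fix.py <<'E'
s=open('h.py').read()
s=s.replace("    c=calibration(cam); M=T(cam); d=M","    c,M=(calibration(cam),T(cam)) if CM is None else CM; d=M",1).replace("def onz(cam,uv,z)","def onz(cam,uv,z,CM=None)")
s=s.replace("    for c in cv2.find","    CM=(calibration(cam),T(cam))\n    for c in cv2.find").replace("onz(cam,p[0],z)[:2]","onz(cam,p[0],z,CM)[:2]")
s+='''
def intool(uv,xt):
    "wrist pixel -> tool coords on plane tool x = xt"
    c=calibration('wrist'); H=np.array(c['hand_eye']); d=H[:3,:3]@np.array([(uv[0]-c['cx'])/c['fx'],(uv[1]-c['cy'])/c['fy'],1]); o=H[:3,3]
    return o+d*(xt-o[0])/d[0]
'''
open('h.py','w').write(s)
E
python3 fix.py
python3 - <<'E'
from h import *
for uv in [(182,188),(372,188),(198,405)]: print(np.round(intool(uv,-0.0219),4))
E
```

```text
[-0.0219 -0.0307 -0.0489]
[-0.0219  0.0328 -0.0488]
[-0.0219 -0.0317  0.044 ]
```

arm_command(plan=[[[0, -0.0214, 0.0148, 0, 0, 0, 0.05], [0, -0.0214, 0.0148, 0, 0, 0, 0.05], [0, -0.0214, 0.0148, 0, 0, 0, 0.05], [0, -0.0214, 0.0148, 0, 0, 0, 0.05], [0, -0.0214, 0.0148, 0, 0, 0, 0.05], [0, -0.0214, 0.0148, 0, 0, 0, 0.05], [0, -0.0214, 0.0148, 0, 0, 0, 0.05], [0, -0.0214, 0.0148, 0, 0, 0, 0.05], [0, 0, 0, 0.5, 0, 0, 0.05], [0, 0, 0, 0, 0, 0, 0.05]]])

```text
t: 23.8
tool_pos: [0.4469, -0.0402, 0.1755]
tool_rot: [-2.209, -0.002, 2.232]
contact_force: [0.1, -0.3, -1.6]
opening: 0.0645
```

Run:
```python
from h import *
st(); plan([0.4546,-0.048,0.13],-88.5)
```

```text
t 23.8 p [ 0.4469 -0.0402  0.1755] R [[-0.011, -0.0, -1.0], [0.001, -1.0, 0.0], [-1.0, -0.001, 0.011]] F [ 0.1 -0.3 -1.6] tq [-0.01 -0.01 -0.  ] op 0.0645 q [-0.26 -0.34  2.06 -0.    1.43  1.32]
shift [ 0.0454  0.0079 -0.0082] len 0.047 turn [-1.5   0.61  0.09] shift in goal axes [ 0.0455  0.008  -0.0075]
```

arm_command(plan=[[[0, 0.004, -0.0038, -0.75, 0.3, 0, 0.05], [0, 0.004, -0.0038, -0.75, 0.3, 0, 0.05], [0, 0, 0, 0, 0, 0, 0.05], [0, 0, 0, 0, 0, 0, 0.05]]])

```text
t: 24.13
tool_pos: [0.4562, -0.0507, 0.175]
tool_rot: [2.21, 0.028, -2.209]
contact_force: [-0.8, 0.1, -2.1]
opening: 0.0647
```

Run:
```python
from h import *
st(); plan([0.4546,-0.048,0.032],-88.5)
im=save('wrist','w10.png')
```

```text
t 24.13 p [ 0.4562 -0.0507  0.175 ] R [[0.0, 0.025, -1.0], [0.001, -1.0, -0.025], [-1.0, -0.001, -0.0]] F [-0.8  0.1 -2.1] tq [ 0.03  0.04 -0.02] op 0.0647 q [-0.27 -0.32  2.05  0.    1.42  1.27]
shift [ 0.143  -0.0026  0.0016] len 0.143 turn [-0.08 -0.02  0.05] shift in goal axes [ 0.143  -0.0027  0.0015]
```

View pics/w10.png

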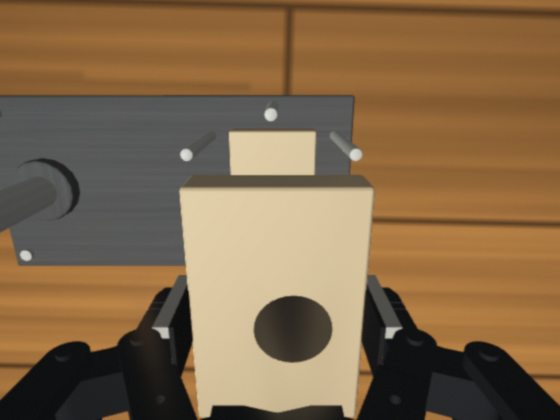

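The held block is central between the pins. The hearth's far edge shows at (230..316,131), with pin tops at (187,155), (356,155) and (271,115). I use these for a precise hearth centre.

Run:
```python
from h import *
CM=(calibration('wrist'),T('wrist'))
f=lambda uv,z: onz('wrist',uv,z,CM)
e=(f((229.5,130.5),.032)+f((316.5,130.5),.032))/2; print('edge mid',e,f((229.5,131),.032)-f((316.5,131),.032))
a,b,c=f((187,155),.098),f((356,155),.098),f((271,115),.098); print(a,b,c)
y=(a-b)[:2]/np.linalg.norm((a-b)[:2]); x=np.array([y[1],-y[0]]); print('yaw',np.degrees(np.arctan2(x[1],x[0])),'c',e[:2]-.05*x,(a+b)[:2]/2-.044*x,c[:2]-.067*x)
```

```text
edge mid [ 0.50445089 -0.04756518  0.032     ] [-0.00154266  0.06529628  0.        ]
[0.49683284 0.00229569 0.098     ] [ 0.49919447 -0.09730809  0.098     ] [ 0.52092863 -0.04680066  0.098     ]
yaw 1.3582433109951793 c [ 0.45446494 -0.04875036] [ 0.45402602 -0.04854916] [ 0.45394746 -0.0483888 ]
```

arm_command(plan=[[[0.005, -0.0031, 0.001, 0, 0, 0, 0.05], [0.015, 0, 0, 0, 0, 0, 0.05], [0.015, 0, 0, 0, 0, 0, 0.05], [0.015, 0, 0, 0, 0, 0, 0.05], [0.015, 0, 0, 0, 0, 0, 0.05], [0.015, 0, 0, 0, 0, 0, 0.05], [0.015, 0, 0, 0, 0, 0, 0.05], [0.015, 0, 0, 0, 0, 0, 0.05], [0, 0, 0, 0, 0, 0, 0.05], [0, 0, 0, 0, 0, 0, 0.05]]])

```text
t: 25.02
tool_pos: [0.4565, -0.0486, 0.0593]
tool_rot: [2.213, 0.023, -2.211]
contact_force: [-0.0, 0.2, -1.1]
opening: 0.0648
```

Run:
```python
from h import *
st(); plan([0.4552,-0.0476,0.0315],-88.6)
```

```text
t 25.02 p [ 0.4565 -0.0486  0.0593] R [[0.001, 0.019, -1.0], [0.001, -1.0, -0.019], [-1.0, -0.001, -0.001]] F [-0.   0.2 -1.1] tq [0.01 0.   0.01] op 0.0648 q [-0.27 -0.18  2.14  0.    1.18  1.28]
shift [ 0.0278 -0.001   0.0013] len 0.028 turn [-0.3  -0.05  0.08] shift in goal axes [ 0.0278 -0.001   0.0013]
```

arm_command(plan=[[[0.007, -0.001, 0.0013, -0.3, 0, 0, 0.05], [0.007, 0, 0, 0, 0, 0, 0.05], [0.006, 0, 0, 0, 0, 0, 0.05], [0.004, 0, 0, 0, 0, 0, 0.05], [0.002, 0, 0, 0, 0, 0, 0.05], [0, 0, 0, 0, 0, 0, 0.05], [0, 0, 0, 0, 0, 0, 0.05]]])

```text
t: 25.6
tool_pos: [0.4574, -0.048, 0.0338]
tool_rot: [2.216, 0.027, -2.202]
contact_force: [0.1, 0.1, -0.7]
opening: 0.0647
```

Run:
```python
from h import *
st(); plan([0.4552,-0.0476,0.0305],-88.6)
```

```text
t 25.6 p [ 0.4574 -0.048   0.0338] R [[0.006, 0.025, -1.0], [0.0, -1.0, -0.025], [-1.0, 0.0, -0.006]] F [ 0.1  0.1 -0.7] tq [-0.01 -0.   -0.04] op 0.0647 q [-0.27 -0.14  2.15  0.    1.12  1.28]
shift [ 0.0033 -0.0005  0.0022] len 0.004 turn [ 0.02 -0.34 -0.  ] shift in goal axes [ 0.0033 -0.0005  0.0022]
```

Final millimetres, then release and lift straight.

arm_command(plan=[[[0.0015, -0.0005, 0.0022, 0, -0.34, 0, 0.05], [0.0015, 0, 0, 0, 0, 0, 0.05], [0.001, 0, 0, 0, 0, 0, 0.05], [0, 0, 0, 0, 0, 0, 0.05]]])

```text
t: 25.93
tool_pos: [0.4558, -0.0478, 0.0305]
tool_rot: [2.21, 0.027, -2.207]
contact_force: [0.7, 0.9, -1.3]
opening: 0.0645
```

Run:
```python
from h import *
st(); plan([0.4552,-0.0476,0.0305],-88.6)
```

```text
t 25.93 p [ 0.4558 -0.0478  0.0305] R [[0.001, 0.025, -1.0], [-0.001, -1.0, -0.025], [-1.0, 0.001, -0.001]] F [ 0.7  0.9 -1.3] tq [-0.01  0.06  0.  ] op 0.0645 q [-0.27 -0.13  2.15 -0.    1.12  1.28]
shift [-0.     -0.0002  0.0006] len 0.001 turn [ 0.01 -0.07 -0.04] shift in goal axes [-0.     -0.0002  0.0006]
```

arm_command(plan=[[[0, 0, 0, 0, 0, 0, 0.085], [0, 0, 0, 0, 0, 0, 0.085], [0, 0, 0, 0, 0, 0, 0.085], [0, 0, 0, 0, 0, 0, 0.085], [-0.005, 0, 0, 0, 0, 0, 0.085], [-0.01, 0, 0, 0, 0, 0, 0.085], [-0.02, 0, 0, 0, 0, 0, 0.085], [-0.03, 0, 0, 0, 0, 0, 0.085], [-0.03, 0, 0, 0, 0, 0, 0.085], [-0.03, 0, 0, 0, 0, 0, 0.085], [-0.03, 0, 0, 0, 0, 0, 0.085], [-0.03, 0, 0, 0, 0, 0, 0.085], [-0.02, 0.02, 0, 0, 0, 0, 0.085], [-0.02, 0.035, -0.005, 0, 0, 0, 0.085], [-0.02, 0.035, -0.005, 0, 0, 0, 0.085], [-0.02, 0.035, -0.005, 0, 0, 0, 0.085], [-0.02, 0.035, -0.005, 0, 0, 0, 0.085], [0, 0.035, -0.005, 0, 0, 0, 0.085], [0, 0, 0, 0, 0, 0, 0.085], [0, 0, 0, 0, 0, 0, 0.085]]])

```text
t: 27.6
tool_pos: [0.4841, -0.2471, 0.3474]
tool_rot: [2.22, 0.02, -2.182]
contact_force: [0.1, 0.4, 0.2]
opening: 0.085
```

Run:
```python
from h import *
st(); im=save('wrist','w11.png'); rects('wrist',im,0.02); rects('wrist',im,0.052)
```

```text
t 27.6 p [ 0.4841 -0.2471  0.3474] R [[0.017, 0.029, -0.999], [-0.011, -0.999, -0.03], [-1.0, 0.012, -0.017]] F [0.1 0.4 0.2] tq [ 0.01  0.04 -0.01] op 0.085 q [-0.61 -0.2   1.66  0.    1.66  0.93]
wrist px [106. 178.] xy 0.4474 -0.035 sides 104.7 71.4 yaw 1.4
wrist px [371.  83.] xy 0.5727 -0.3618 sides 99.3 65.6 yaw 14.8
wrist px [106. 178.] xy 0.4553 -0.0492 sides 97.6 66.6 yaw 1.4
wrist px [371.  83.] xy 0.5721 -0.3537 sides 92.6 61.2 yaw 14.8
```

View pics/w11.png

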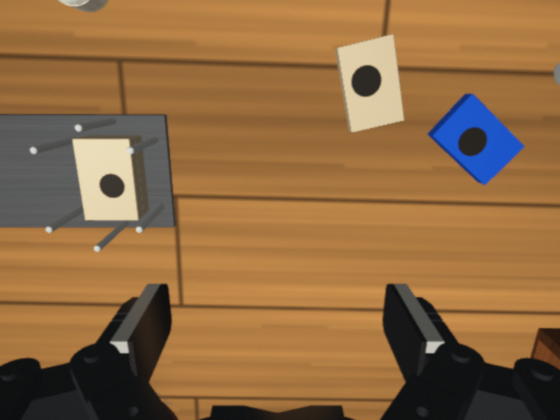

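Block A sits squarely on the hearth at (106,178), measured within about 1.5 mm and yaw 1.4°. Block B is unmoved at (371,83). I take B now.

Run:
```python
from h import *
plan([0.5727,-0.3618,0.07],-75.2)
```

```text
shift [ 0.2797  0.1142 -0.0805] len 0.313 turn [-13.08  -0.87  -0.8 ] shift in goal axes [ 0.2769  0.1338 -0.0563]
```

arm_command(plan=[[[0, 0, 0, -6.5, -0.4, -0.4, 0.085], [0, 0, 0, -6.5, -0.4, -0.4, 0.085], [0.02, 0.0134, -0.0056, 0, 0, 0, 0.085], [0.027, 0.0134, -0.0056, 0, 0, 0, 0.085], [0.027, 0.0134, -0.0056, 0, 0, 0, 0.085], [0.027, 0.0134, -0.0056, 0, 0, 0, 0.085], [0.027, 0.0134, -0.0056, 0, 0, 0, 0.085], [0.027, 0.0134, -0.0056, 0, 0, 0, 0.085], [0.027, 0.0134, -0.0056, 0, 0, 0, 0.085], [0.027, 0.0134, -0.0056, 0, 0, 0, 0.085], [0.027, 0.0134, -0.0056, 0, 0, 0, 0.085], [0.02, 0.0134, -0.0056, 0, 0, 0, 0.085], [0.015, 0, 0, 0, 0, 0, 0.085], [0, 0, 0, 0, 0, 0, 0.085], [0, 0, 0, 0, 0, 0, 0.085]]])

```text
t: 28.9
tool_pos: [0.5795, -0.3416, 0.0709]
tool_rot: [2.07, 0.308, -2.062]
contact_force: [-0.1, 0.3, -0.4]
opening: 0.0849
```

Run:
```python
from h import *
st(); plan([0.5727,-0.3618,-0.001],-75.2)
```

```text
t 28.9 p [ 0.5795 -0.3416  0.0709] R [[0.003, 0.288, -0.958], [0.004, -0.958, -0.288], [-1.0, -0.003, -0.004]] F [-0.1  0.3 -0.4] tq [ 0.02 -0.06 -0.  ] op 0.0849 q [-0.65  0.3   1.61  0.01  1.23  0.63]
shift [0.0718 0.0176 0.0127] len 0.075 turn [ 1.93 -0.25  0.18] shift in goal axes [0.0719 0.0178 0.0118]
```

arm_command(plan=[[[0, 0.009, 0.006, 1.0, -0.2, 0.1, 0.085], [0, 0.009, 0.006, 0.9, 0, 0, 0.085], [0, 0, 0, 0, 0, 0, 0.085], [0.01, 0, 0, 0, 0, 0, 0.085], [0.01, 0, 0, 0, 0, 0, 0.085], [0.01, 0, 0, 0, 0, 0, 0.085], [0.005, 0, 0, 0, 0, 0, 0.085], [0, 0, 0, 0, 0, 0, 0.085]]])

```text
t: 29.57
tool_pos: [0.5746, -0.3647, 0.0413]
tool_rot: [2.09, 0.261, -2.073]
contact_force: [-0.2, -0.1, -0.3]
opening: 0.0849
```

Run:
```python
from h import *
st(); plan([0.5727,-0.3618,-0.002],-75.2); im=save('wrist','w12.png'); rects('wrist',im,0.02,3000)
```

```text
t 29.57 p [ 0.5746 -0.3647  0.0413] R [[0.009, 0.254, -0.967], [-0.006, -0.967, -0.254], [-1.0, 0.008, -0.007]] F [-0.2 -0.1 -0.3] tq [-0.   -0.    0.02] op 0.0849 q [-0.68  0.35  1.61  0.    1.17  0.64]
shift [ 0.0433 -0.0037  0.0015] len 0.043 turn [-0.1  -0.42 -0.45] shift in goal axes [ 0.0433 -0.0033  0.0011]
wrist px [269. 252.] xy 0.5731 -0.3621 sides 99.0 64.8 yaw 14.7
```

arm_command(plan=[[[0.008, -0.0033, 0.0015, 0, -0.4, -0.4, 0.085], [0.01, 0, 0, 0, 0, 0, 0.085], [0.01, 0, 0, 0, 0, 0, 0.085], [0.006, 0, 0, 0, 0, 0, 0.085], [0.004, 0, 0, 0, 0, 0, 0.085], [0, 0, 0, 0, 0, 0, 0.085]]])

```text
t: 30.12
tool_pos: [0.572, -0.3607, -0.0016]
tool_rot: [2.083, 0.271, -2.086]
contact_force: [0.5, 0.1, -0.5]
opening: 0.0853
```

Run:
```python
from h import *
st(); plan([0.573,-0.362,-0.002],-75.2)
```

```text
t 30.12 p [ 0.572  -0.3607 -0.0016] R [[-0.002, 0.254, -0.967], [0.001, -0.967, -0.254], [-1.0, -0.001, 0.001]] F [ 0.5  0.1 -0.5] tq [-0.01  0.01  0.04] op 0.0853 q [-0.67  0.4   1.62 -0.    1.12  0.64]
shift [ 0.0004  0.0015 -0.0007] len 0.002 turn [-0.06  0.08  0.08] shift in goal axes [ 0.0004  0.0015 -0.0007]
```

arm_command(plan=[[[0, 0.0012, -0.0007, 0, 0, 0, 0.06], [0, 0, 0, 0, 0, 0, 0.05], [0, 0, 0, 0, 0, 0, 0.05], [0, 0, 0, 0, 0, 0, 0.05], [0, 0, 0, 0, 0, 0, 0.05]]], squeeze=50)

```text
t: 30.53
tool_pos: [0.5736, -0.3623, -0.0009]
tool_rot: [2.083, 0.27, -2.085]
contact_force: [-0.9, 0.5, -1.5]
opening: 0.0648
```

Run:
```python
from h import *
st()
```

```text
t 30.53 p [ 0.5736 -0.3623 -0.0009] R [[-0.001, 0.255, -0.967], [0.0, -0.967, -0.255], [-1.0, -0.0, 0.001]] F [-0.9  0.5 -1.5] tq [ 0.03  0.   -0.02] op 0.0648 q [-0.67  0.4   1.62 -0.    1.12  0.64]
```

arm_command(plan=[[[-0.01, 0, 0, 0, 0, 0, 0.05], [-0.02, 0, 0, 0, 0, 0, 0.05], [-0.02, 0, 0, 0, 0, 0, 0.05], [-0.02, 0, 0, 0, 0, 0, 0.05], [-0.02, 0, 0, 0, 0, 0, 0.05], [-0.02, 0, 0, 0, 0, 0, 0.05], [-0.02, 0, 0, 0, 0, 0, 0.05], [-0.02, 0, 0, 0, 0, 0, 0.05], [-0.02, 0, 0, 0, 0, 0, 0.05], [-0.02, 0, 0, 0, 0, 0, 0.05], [0, 0, 0, 6.7, 0, 0, 0.05], [0, 0, 0, 6.7, 0, 0, 0.05], [0, 0, 0, 0, 0, 0, 0.05], [0, 0, 0, 0, 0, 0, 0.05]]])

```text
t: 31.7
tool_pos: [0.572, -0.3608, 0.2068]
tool_rot: [2.213, 0.018, -2.212]
contact_force: [0.1, -1.2, -2.3]
opening: 0.0644
```

Run:
```python
from h import *
st(); plan([0.4552,-0.0476,0.19],-88.6)
```

```text
t 31.7 p [ 0.572  -0.3608  0.2068] R [[0.0, 0.017, -1.0], [-0.001, -1.0, -0.017], [-1.0, 0.001, -0.0]] F [ 0.1 -1.2 -2.3] tq [0.03 0.03 0.02] op 0.0644 q [-0.67  0.19  1.51 -0.    1.45  0.88]
shift [ 0.0166 -0.3151  0.1116] len 0.335 turn [-0.45 -0.02 -0.03] shift in goal axes [ 0.0168 -0.3159  0.1091]
```

arm_command(plan=[[[0, -0.0258, 0.0091, 0, 0, 0, 0.05], [0, -0.0258, 0.0091, 0, 0, 0, 0.05], [0, -0.0258, 0.0091, 0, 0, 0, 0.05], [0, -0.0258, 0.0091, 0, 0, 0, 0.05], [0, -0.0258, 0.0091, 0, 0, 0, 0.05], [0, -0.0258, 0.0091, 0, 0, 0, 0.05], [0, -0.0258, 0.0091, 0, 0, 0, 0.05], [0, -0.0258, 0.0091, 0, 0, 0, 0.05], [0, -0.0258, 0.0091, 0, 0, 0, 0.05], [0, -0.0258, 0.0091, 0, 0, 0, 0.05], [0, -0.0258, 0.0091, 0, 0, 0, 0.05], [0, -0.0258, 0.0091, 0, 0, 0, 0.05], [0, 0, 0, 0, 0, 0, 0.05], [0, 0, 0, 0, 0, 0, 0.05]]])

```text
t: 32.87
tool_pos: [0.4419, -0.0406, 0.2011]
tool_rot: [2.187, 0.064, -2.205]
contact_force: [0.3, -0.5, -2.0]
opening: 0.0646
```

Run:
```python
from h import *
st(); plan([0.4552,-0.0476,0.175],-88.6)
```

```text
t 32.87 p [ 0.4419 -0.0406  0.2011] R [[-0.008, 0.054, -0.999], [0.004, -0.999, -0.054], [-1.0, -0.005, 0.008]] F [ 0.3 -0.5 -2. ] tq [ 0.03 -0.04  0.02] op 0.0646 q [-0.26 -0.38  2.05  0.    1.48  1.26]
shift [ 0.026   0.0078 -0.0131] len 0.030 turn [1.68 0.47 0.27] shift in goal axes [ 0.0261  0.0073 -0.0131]
```

arm_command(plan=[[[0, 0.0037, -0.0065, 0.8, 0.2, 0.1, 0.05], [0, 0.0037, -0.0065, 0.8, 0.2, 0.1, 0.05], [0.012, 0, 0, 0, 0, 0, 0.05], [0.012, 0, 0, 0, 0, 0, 0.05], [0, 0, 0, 0, 0, 0, 0.05], [0, 0, 0, 0, 0, 0, 0.05]]])

```text
t: 33.37
tool_pos: [0.4583, -0.0521, 0.1745]
tool_rot: [2.209, 0.024, -2.211]
contact_force: [0.6, 0.3, -1.9]
opening: 0.0644
```

Run:
```python
from h import *
st(); plan([0.4552,-0.0476,0.05],-88.6)
im=save('wrist','w13.png')
```

```text
t 33.37 p [ 0.4583 -0.0521  0.1745] R [[-0.001, 0.022, -1.0], [-0.0, -1.0, -0.022], [-1.0, 0.0, 0.001]] F [ 0.6  0.3 -1.9] tq [-0.   -0.01  0.04] op 0.0644 q [-0.27 -0.31  2.04 -0.    1.42  1.27]
shift [ 0.1245 -0.0046  0.0028] len 0.125 turn [-0.14  0.06 -0.02] shift in goal axes [ 0.1245 -0.0046  0.003 ]
```

View pics/w13.png

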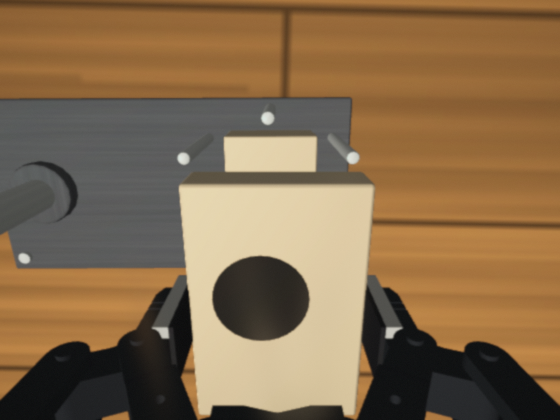

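B is held squarely, its front edge at (182..372,184). A's far edge is at (224..317,136).

Run:
```python
from h import *
print(np.round([intool((182,184),-.0209),intool((372,184),-.0209)],4))
CM=(calibration('wrist'),T('wrist')); f=lambda u,v: onz('wrist',(u,v),.052,CM)
a,b=f(224.5,135.5),f(316.5,135.5); print(a,b,(a+b)/2-np.r_[.05*np.cos(.024),.05*np.sin(.024),0])
```

```text
[[-0.0209 -0.0308 -0.05  ]
 [-0.0209  0.033  -0.0499]]
[ 0.50427727 -0.01546099  0.052     ] [ 0.50561663 -0.0797042   0.052     ] [ 0.45496135 -0.04878248  0.052     ]
```

arm_command(plan=[[[0, -0.0046, 0.0035, 0, 0, 0, 0.05], [0.015, 0, 0, 0, 0, 0, 0.05], [0.015, 0, 0, 0, 0, 0, 0.05], [0.015, 0, 0, 0, 0, 0, 0.05], [0.015, 0, 0, 0, 0, 0, 0.05], [0.015, 0, 0, 0, 0, 0, 0.05], [0.012, 0, 0, 0, 0, 0, 0.05], [0.008, 0, 0, 0, 0, 0, 0.05], [0, 0, 0, 0, 0, 0, 0.05], [0, 0, 0, 0, 0, 0, 0.05]]])

```text
t: 34.25
tool_pos: [0.4569, -0.0476, 0.081]
tool_rot: [2.218, 0.021, -2.202]
contact_force: [-0.1, 0.2, -1.6]
opening: 0.0649
```

Run:
```python
from h import *
st(); plan([0.4547,-0.0476,0.0515],-88.6)
```

```text
t 34.25 p [ 0.4569 -0.0476  0.081 ] R [[0.007, 0.021, -1.0], [-0.002, -1.0, -0.021], [-1.0, 0.002, -0.007]] F [-0.1  0.2 -1.6] tq [-0.03  0.06  0.01] op 0.0649 q [-0.27 -0.22  2.13  0.    1.22  1.28]
shift [ 0.0295 -0.0001  0.0024] len 0.030 turn [-0.22 -0.4  -0.12] shift in goal axes [ 0.0295 -0.0001  0.0022]
```

arm_command(plan=[[[0.007, 0, 0.002, -0.2, -0.4, -0.1, 0.05], [0.008, 0, 0, 0, 0, 0, 0.05], [0.006, 0, 0, 0, 0, 0, 0.05], [0.004, 0, 0, 0, 0, 0, 0.05], [0, 0, 0, 0, 0, 0, 0.05], [0, 0, 0, 0, 0, 0, 0.05]]])

```text
t: 34.75
tool_pos: [0.457, -0.0482, 0.0567]
tool_rot: [2.213, 0.025, -2.203]
contact_force: [0.1, -0.7, -0.7]
opening: 0.0652
```

Run:
```python
from h import *
st(); plan([0.4547,-0.0476,0.0513],-88.6)
```

```text
t 34.75 p [ 0.457  -0.0482  0.0567] R [[0.005, 0.025, -1.0], [-0.001, -1.0, -0.025], [-1.0, 0.002, -0.005]] F [ 0.1 -0.7 -0.7] tq [-0.06 -0.01 -0.07] op 0.0652 q [-0.27 -0.18  2.14 -0.    1.17  1.28]
shift [ 0.0054 -0.0006  0.0023] len 0.006 turn [ 0.01 -0.26 -0.09] shift in goal axes [ 0.0054 -0.0006  0.0023]
```

arm_command(plan=[[[0.002, -0.0006, 0.0024, 0, -0.3, -0.1, 0.05], [0.002, 0, 0, 0, 0, 0, 0.05], [0.0015, 0, 0, 0, 0, 0, 0.05], [0, 0, 0, 0, 0, 0, 0.05], [0, 0, 0, 0, 0, 0, 0.05]]])

```text
t: 35.17
tool_pos: [0.4548, -0.0477, 0.0512]
tool_rot: [2.209, 0.027, -2.209]
contact_force: [0.2, 0.2, -1.8]
opening: 0.0646
```

Run:
```python
from h import *
st(); plan([0.4547,-0.0476,0.0513],-88.6)
```

```text
t 35.17 p [ 0.4548 -0.0477  0.0512] R [[-0.0, 0.024, -1.0], [0.0, -1.0, -0.024], [-1.0, -0.0, 0.0]] F [ 0.2  0.2 -1.8] tq [-0.01  0.01  0.01] op 0.0646 q [-0.27 -0.17  2.14 -0.    1.17  1.28]
shift [-0.0001 -0.0001  0.0001] len 0.000 turn [-0.    0.01  0.  ] shift in goal axes [-0.0001 -0.0001  0.0001]
```

Release, rise, and back off for a check view.

arm_command(plan=[[[0, 0, 0, 0, 0, 0, 0.085], [0, 0, 0, 0, 0, 0, 0.085], [0, 0, 0, 0, 0, 0, 0.085], [0, 0, 0, 0, 0, 0, 0.085], [-0.005, 0, 0, 0, 0, 0, 0.085], [-0.01, 0, 0, 0, 0, 0, 0.085], [-0.02, 0, 0, 0, 0, 0, 0.085], [-0.03, 0, 0, 0, 0, 0, 0.085], [-0.03, 0, 0, 0, 0, 0, 0.085], [-0.03, 0, 0, 0, 0, 0, 0.085], [-0.03, 0, 0, 0, 0, 0, 0.085], [-0.03, 0, 0, 0, 0, 0, 0.085], [-0.03, 0, 0.01, 0, 0, 0, 0.085], [-0.02, 0, 0.025, 0, 0, 0, 0.085], [-0.02, 0, 0.025, 0, 0, 0, 0.085], [-0.02, 0, 0, 0, 0, 0, 0.085], [0, 0, 0, 0, 0, 0, 0.085], [0, 0, 0, 0, 0, 0, 0.085]]])

```text
t: 36.67
tool_pos: [0.3901, -0.0485, 0.3549]
tool_rot: [2.222, 0.022, -2.19]
contact_force: [-0.2, 0.3, -1.3]
opening: 0.0848
```

Run:
```python
from h import *
st(); im=save('wrist','w14.png'); rects('wrist',im,0.072); rects('wrist',im,0.020)
t=save('top','t14.png'); rects('top',t,0.072,150); find(mark_of,'top','block1_c')
s=save('scene','s14.png'); c=lambda i:i
cv2.imwrite('pics/mix14.png',np.hstack([cv2.imread('pics/w14.png')[:300],cv2.resize(cv2.imread('pics/s14.png')[120:270,190:310],(240,300))]))
```

```text
t 36.67 p [ 0.3901 -0.0485  0.3549] R [[0.015, 0.025, -1.0], [-0.005, -1.0, -0.025], [-1.0, 0.006, -0.015]] F [-0.2  0.3 -1.3] tq [-0.02  0.03 -0.07] op 0.0848 q [-0.31 -0.58  1.93 -0.    1.78  1.23]
wrist px [276. 101.] xy 0.4557 -0.0484 sides 97.9 65.2 yaw 1.3
wrist px [276. 101.] xy 0.4539 -0.0485 sides 109.8 73.2 yaw 1.3
top px [530. 412.] xy -0.0436 -0.8308 sides 44.1 37.2 yaw 0.0
top px [551. 363.] xy 0.1013 -0.9211 sides 334.4 82.7 yaw -0.4
top px [ 65. 264.] xy 0.4219 0.6872 sides 81.0 77.7 yaw -0.1
top px [221. 195.] xy 0.6615 0.1634 sides 101.1 98.2 yaw 1.2
top px [430. 183.] xy 0.7115 -0.5674 sides 83.3 64.0 yaw -15.8
top px [175. 162.] xy 0.7836 0.3297 sides 86.4 86.1 yaw 17.4
top px [259. 141.] xy 0.7097 -0.0403 sides 2028.8 471.2 yaw -89.7
```

View pics/mix14.png

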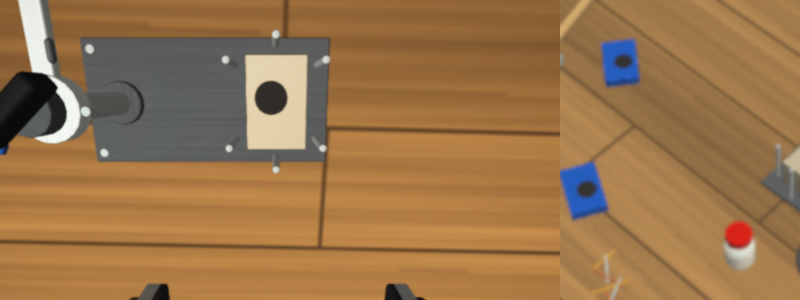

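The pile at wrist (276,101) is centred between the pins at (0.4557,-0.0484), yaw 1.3°. No pale block is left on the bench. Next I turn the tool to φ≈41° for the post.

arm_command(plan=[[[0, 0, 0, -6.9, 0, 0, 0.085], [0, 0, 0, -6.9, 0, 0, 0.085], [0, 0, 0, -6.9, 0, 0, 0.085], [0, 0, 0, -6.9, 0, 0, 0.085], [0, 0, 0, -6.9, 0, 0, 0.085], [0, 0, 0, -6.9, 0, 0, 0.085], [0, 0, 0, -6.9, 0, 0, 0.085], [0, 0, 0, -6.9, 0, 0, 0.085], [0, 0, 0, -6.9, 0, 0, 0.085], [0, 0, 0, -6.9, 0, 0, 0.085], [0, 0, 0, -6.9, 0, 0, 0.085], [0, 0, 0, -6.9, 0, 0, 0.085], [0, 0, 0, -6.9, 0, 0, 0.085], [0, 0, 0, -6.9, 0, 0, 0.085], [0, 0, 0, -6.9, 0, 0, 0.085], [0, 0, 0, -6.9, 0, 0, 0.085], [0, 0, 0, -6.9, 0, 0, 0.085], [0, 0, 0, -6.9, 0, 0, 0.085], [0, 0, 0, -5, 0, 0, 0.085], [0, 0, 0, 0, 0, 0, 0.085]]])

```text
t: 38.53
tool_pos: [0.3847, -0.0444, 0.3095]
tool_rot: [0.605, 1.555, -0.614]
contact_force: [-0.7, 0.5, -0.2]
opening: 0.0853
```

Run:
```python
from h import *
st(); plan([0.5621,0.1434,0.36],41)
```

```text
t 38.53 p [ 0.3847 -0.0444  0.3095] R [[-0.066, 0.697, 0.714], [0.021, 0.716, -0.697], [-0.998, -0.031, -0.062]] F [-0.7  0.5 -0.2] tq [-0.02 -0.02  0.02] op 0.0853 q [-0.31 -0.54  1.98 -0.    1.77 -1.11]
shift [-0.0582  0.2566 -0.0074] len 0.263 turn [ 4.73 -3.47  1.93] shift in goal axes [-0.0505  0.2571 -0.0253]
```

arm_command(plan=[[[-0.02, 0, 0, 2.4, -1.7, 1.0, 0.085], [-0.02, 0, 0, 2.4, -1.7, 1.0, 0.085], [-0.001, 0.0257, -0.0025, 0, 0, 0, 0.085], [-0.001, 0.0257, -0.0025, 0, 0, 0, 0.085], [-0.001, 0.0257, -0.0025, 0, 0, 0, 0.085], [-0.001, 0.0257, -0.0025, 0, 0, 0, 0.085], [-0.001, 0.0257, -0.0025, 0, 0, 0, 0.085], [-0.001, 0.0257, -0.0025, 0, 0, 0, 0.085], [-0.001, 0.0257, -0.0025, 0, 0, 0, 0.085], [-0.001, 0.0257, -0.0025, 0, 0, 0, 0.085], [-0.001, 0.0257, -0.0025, 0, 0, 0, 0.085], [-0.001, 0.022, -0.0025, 0, 0, 0, 0.06], [0, 0, 0, 0, 0, 0, 0.06], [0, 0, 0, 0, 0, 0, 0.06]]])

```text
t: 39.7
tool_pos: [0.5715, 0.1461, 0.3352]
tool_rot: [0.693, 1.488, -0.715]
contact_force: [-0.2, -0.4, -0.3]
opening: 0.0599
```

Run:
```python
from h import *
st(); plan([0.5621,0.1434,0.196],41)
```

```text
t 39.7 p [0.5715 0.1461 0.3352] R [[-0.035, 0.782, 0.623], [0.002, 0.623, -0.782], [-0.999, -0.026, -0.024]] F [-0.2 -0.4 -0.3] tq [-0.   -0.01 -0.02] op 0.0599 q [ 0.12 -0.05  1.54  0.01  1.68 -0.55]
shift [ 0.1395 -0.0054 -0.0004] len 0.140 turn [-2.46 -1.39  1.48] shift in goal axes [ 0.1392 -0.0089 -0.0041]
```

arm_command(plan=[[[0, -0.0045, -0.002, -1.2, -0.7, 0.7, 0.06], [0, -0.0045, -0.002, -1.2, -0.7, 0.7, 0.06], [0, 0, 0, 0, 0, 0, 0.06], [0.015, 0, 0, 0, 0, 0, 0.06], [0.015, 0, 0, 0, 0, 0, 0.06], [0.015, 0, 0, 0, 0, 0, 0.06], [0.015, 0, 0, 0, 0, 0, 0.06], [0.01, 0, 0, 0, 0, 0, 0.06], [0, 0, 0, 0, 0, 0, 0.06], [0, 0, 0, 0, 0, 0, 0.06]]])

```text
t: 40.53
tool_pos: [0.5559, 0.1376, 0.2646]
tool_rot: [0.673, 1.456, -0.671]
contact_force: [0.0, -0.3, 1.0]
opening: 0.0599
```

Run:
```python
from h import *
st(); plan([0.5621,0.1434,0.196],41)
```

```text
t 40.53 p [0.5559 0.1376 0.2646] R [[0.008, 0.759, 0.651], [-0.002, 0.651, -0.759], [-1.0, 0.004, 0.007]] F [ 0.  -0.3  1. ] tq [ 0.   -0.02  0.  ] op 0.0599 q [ 0.11 -0.09  1.7  -0.    1.53 -0.59]
shift [ 0.0686  0.0081 -0.0008] len 0.069 turn [-0.36  0.39 -0.24] shift in goal axes [ 0.0686  0.0084 -0.0003]
```

arm_command(plan=[[[0, 0.004, 0, -0.2, 0.2, -0.1, 0.06], [0, 0.004, 0, -0.2, 0.2, -0.1, 0.06], [0.012, 0, 0, 0, 0, 0, 0.06], [0.012, 0, 0, 0, 0, 0, 0.06], [0.012, 0, 0, 0, 0, 0, 0.06], [0.012, 0, 0, 0, 0, 0, 0.06], [0.01, 0, 0, 0, 0, 0, 0.06], [0.006, 0, 0, 0, 0, 0, 0.06], [0, 0, 0, 0, 0, 0, 0.06], [0, 0, 0, 0, 0, 0, 0.06]]])

```text
t: 41.37
tool_pos: [0.5633, 0.1433, 0.1955]
tool_rot: [0.668, 1.464, -0.665]
contact_force: [1.0, 0.3, -0.0]
opening: 0.0599
```

Run:
```python
from h import *
st(); plan([0.5621,0.1434,0.196],41)
```

```text
t 41.37 p [0.5633 0.1433 0.1955] R [[0.002, 0.754, 0.657], [0.001, 0.657, -0.754], [-1.0, 0.002, 0.001]] F [ 1.   0.3 -0. ] tq [ 0.01 -0.03  0.02] op 0.0599 q [ 0.12 -0.03  1.75  0.    1.41 -0.6 ]
shift [-0.0005 -0.0008 -0.0008] len 0.001 turn [ 0.07  0.03 -0.13] shift in goal axes [-0.0005 -0.0008 -0.0008]
```

Grip lightly and start swinging back.

```bash
cat >> h.py <<'E'
def arc(step,n,rad=0.1143,c=(0.4487,0.1412)):
    o=ctrl.get_obs(); M=R.from_rotvec(o['tool_rot']).as_matrix(); c=np.array(c); r=o['tool_pos'][:2]-c
    a0=np.arctan2(r[1],r[0]); print('radius',np.round(np.linalg.norm(r),4),'boom',np.round(np.degrees(a0)+88.6,1),'lvl',np.round(M[:2,0],3)); prev=r
    for i in range(1,n+1):
        a=a0+np.radians(step*i); q=rad*np.r_[np.cos(a),np.sin(a)]; print(i,np.round(M.T@np.r_[q-prev,0],4)[1:]); prev=q
E
python3 -c "
from h import *
arc(-6,8)"
```

```text
radius 0.1146 boom 89.7 lvl [0.002 0.001]
1 [-0.0084  0.0086]
2 [-0.009   0.0078]
3 [-0.0098  0.0069]
4 [-0.0105  0.0058]
5 [-0.011   0.0047]
6 [-0.0114  0.0035]
7 [-0.0117  0.0023]
8 [-0.0119  0.001 ]
```

arm_command(plan=[[[0, 0, 0, 0, 0, 0, 0.01], [0, 0, 0, 0, 0, 0, 0.01], [0, 0, 0, 0, 0, 0, 0.01], [0, 0, 0, 0, 0, 0, 0.01], [0, 0, 0, 0, 0, 0, 0.01]]], squeeze=30)

```text
t: 41.78
tool_pos: [0.5659, 0.1436, 0.1968]
tool_rot: [0.671, 1.458, -0.662]
contact_force: [-0.5, 0.7, -4.3]
opening: 0.0212
```

arm_command(plan=[[[0, -0.0085, 0.008, 0, 0, 0, 0.01], [0, -0.0092, 0.0076, 0, 0, 0, 0.01], [0, -0.0098, 0.0068, 0, 0, 0, 0.01], [0, -0.0104, 0.0058, 0, 0, 0, 0.01], [0, 0, 0, 0, 0, 0, 0.01]]])

```text
t: 42.2
tool_pos: [0.5613, 0.0976, 0.1966]
tool_rot: [0.68, 1.444, -0.653]
contact_force: [-1.8, 0.4, -1.4]
opening: 0.0211
```

```bash
python3 -c "
from h import *
st(); arc(-6,6)"
```

```text
t 42.2 p [0.5613 0.0976 0.1966] R [[0.027, 0.755, 0.655], [0.006, 0.656, -0.755], [-1.0, 0.024, 0.013]] F [-1.8  0.4 -1.4] tq [-0.45  0.66 -0.05] op 0.0211 q [ 0.04 -0.07  1.8   0.01  1.39 -0.68]
radius 0.1207 boom 67.4 lvl [0.027 0.006]
1 [-0.0139 -0.0007]
2 [-0.0113  0.0039]
3 [-0.0117  0.0027]
4 [-0.0119  0.0014]
5 [-0.012   0.0002]
6 [-0.0119 -0.0011]
```

arm_command(plan=[[[0, -0.0135, -0.001, 0, 0.4, -0.7, 0.01], [0, -0.012, 0.003, 0, 0.4, -0.7, 0.01], [0, -0.0122, 0.0015, 0, 0, 0, 0.01], [0, -0.0122, 0.0003, 0, 0, 0, 0.01], [0, 0, 0, 0, 0, 0, 0.01]]])

```text
t: 42.62
tool_pos: [0.5359, 0.0559, 0.1971]
tool_rot: [0.673, 1.433, -0.666]
contact_force: [-2.7, 2.4, -1.3]
opening: 0.0208
```

```bash
python3 -c "
from h import *
st(); arc(-6,6)"
```

```text
t 42.62 p [0.5359 0.0559 0.1971] R [[0.03, 0.759, 0.651], [-0.009, 0.651, -0.759], [-1.0, 0.017, 0.026]] F [-2.7  2.4 -1.3] tq [-0.01  0.82 -0.05] op 0.0208 q [-0.03 -0.15  1.87 -0.01  1.4  -0.74]
radius 0.122 boom 44.3 lvl [ 0.03  -0.009]
1 [-0.0126 -0.0072]
2 [-0.0119 -0.0008]
3 [-0.0118 -0.0021]
4 [-0.0115 -0.0033]
5 [-0.0111 -0.0045]
6 [-0.0106 -0.0056]
```

arm_command(plan=[[[0, -0.0126, -0.006, 0, 0.7, -0.5, 0.01], [0, -0.012, -0.003, 0, 0.7, -0.5, 0.01], [0, -0.012, -0.003, 0, 0, 0, 0.01], [0, -0.0117, -0.004, 0, 0, 0, 0.01], [0, 0, 0, 0, 0, 0, 0.01]]])

```text
t: 43.03
tool_pos: [0.4954, 0.0305, 0.1974]
tool_rot: [0.673, 1.435, -0.677]
contact_force: [0.9, -0.1, -4.0]
opening: 0.0208
```

```bash
python3 -c "
from h import *
st(); arc(-5,6)"
```

```text
t 43.03 p [0.4954 0.0305 0.1974] R [[0.023, 0.763, 0.646], [-0.013, 0.647, -0.763], [-1.0, 0.009, 0.025]] F [ 0.9 -0.1 -4. ] tq [-0.14  0.14 -0.24] op 0.0208 q [-0.08 -0.26  1.96 -0.01  1.42 -0.78]
radius 0.1201 boom 21.5 lvl [ 0.023 -0.013]
1 [-0.0076 -0.0089]
2 [-0.009  -0.0042]
3 [-0.0086 -0.005 ]
4 [-0.0082 -0.0057]
5 [-0.0076 -0.0064]
6 [-0.0071 -0.007 ]
```

arm_command(plan=[[[0, -0.0085, -0.008, 0, 0.7, -0.3, 0.01], [0, -0.009, -0.005, 0, 0.7, -0.2, 0.01], [0, -0.0088, -0.006, 0, 0, 0, 0.01], [0, -0.0083, -0.0065, 0, 0, 0, 0.01], [0, 0, 0, 0, 0, 0, 0.01]]])

```text
t: 43.45
tool_pos: [0.4561, 0.0248, 0.1976]
tool_rot: [0.676, 1.447, -0.68]
contact_force: [-1.3, -1.8, -3.1]
opening: 0.0208
```

```bash
python3 -c "
from h import *
st(); arc(-3,4)"
```

```text
t 43.45 p [0.4561 0.0248 0.1976] R [[0.012, 0.764, 0.645], [-0.008, 0.645, -0.764], [-1.0, 0.004, 0.014]] F [-1.3 -1.8 -3.1] tq [-0.3   0.21  0.03] op 0.0208 q [-0.1  -0.36  2.03 -0.01  1.45 -0.8 ]
radius 0.1167 boom 2.2 lvl [ 0.012 -0.008]
1 [-0.0033 -0.0056]
2 [-0.0045 -0.0039]
3 [-0.0043 -0.0042]
4 [-0.0041 -0.0044]
```

arm_command(plan=[[[0, -0.004, -0.0035, 0, 0.4, -0.1, 0.01], [0, -0.004, -0.0035, 0, 0.4, 0, 0.01], [0, -0.002, -0.002, 0, 0, 0, 0.01], [0, 0, 0, 0, 0, 0, 0.01]]])

```text
t: 43.78
tool_pos: [0.4565, 0.0248, 0.1977]
tool_rot: [0.688, 1.423, -0.662]
contact_force: [0.1, -0.3, 0.2]
opening: 0.0212
```

```bash
python3 -c "
from h import *
st(); arc(-3,1); save('top','t15.png'); find(mark_of,'top','boom_post'); find(mark_of,'top','lens')"
```

```text
t 43.78 p [0.4565 0.0248 0.1977] R [[0.041, 0.763, 0.645], [-0.001, 0.645, -0.764], [-0.999, 0.031, 0.028]] F [ 0.1 -0.3  0.2] tq [-0.62  1.08 -0.18] op 0.0212 q [-0.11 -0.38  2.05  0.    1.43 -0.81]
radius 0.1166 boom 2.4 lvl [ 0.041 -0.001]
1 [-0.0033 -0.0056]
top lens 0.79 [ 0.4526 -0.0475  0.1647] [281. 252.]
top lens 0.19 [ 0.6735 -0.0273  0.0413] [276. 194.]
```

The boom is against its stop: TCP no longer advances, and the wrist torque rose. Release, rise, and go to the knob.

arm_command(plan=[[[0, 0, 0, 0, 0, 0, 0.06], [0, 0, 0, 0, 0, 0, 0.06], [0, 0, 0, 0, 0, 0, 0.06], [0, 0, 0, 0, 0, 0, 0.06], [-0.015, 0, 0, 0, 0, 0, 0.06], [-0.025, 0, 0, 0, 0, 0, 0.06], [-0.025, 0, 0, 0, 0, 0, 0.06], [-0.025, 0, 0, 0, 0, 0, 0.06], [0, 0, 0, 0, -1, 1, 0.06], [0, 0, 0, 0, 0, 0, 0.06]]])

```text
t: 44.77
tool_pos: [0.4526, 0.0277, 0.2935]
tool_rot: [0.695, 1.403, -0.645]
contact_force: [-0.3, 0.5, -0.5]
opening: 0.0601
```

```bash
python3 -c "
from h import *
st(); plan([0.449,0.1412,0.29],41.8)"
```

```text
t 44.77 p [0.4526 0.0277 0.2935] R [[0.067, 0.76, 0.647], [0.004, 0.648, -0.761], [-0.998, 0.054, 0.041]] F [-0.3  0.5 -0.5] tq [-0.07  0.09  0.  ] op 0.0601 q [-0.11 -0.45  1.95  0.01  1.58 -0.82]
shift [ 0.0036  0.0707 -0.0889] len 0.114 turn [-1.38  2.37 -3.05] shift in goal axes [ 0.0035  0.073  -0.087 ]
```

arm_command(plan=[[[0, 0, 0, -0.7, 1.2, -1.5, 0.06], [0, 0, 0, -0.7, 1.2, -1.5, 0.06], [0, 0.018, -0.0215, 0, 0, 0, 0.06], [0, 0.018, -0.0215, 0, 0, 0, 0.06], [0, 0.018, -0.0215, 0, 0, 0, 0.06], [0, 0.018, -0.0215, 0, 0, 0, 0.06], [0, 0, 0, 0, 0, 0, 0.05], [0, 0, 0, 0, 0, 0, 0.05]]])

```text
t: 45.43
tool_pos: [0.4471, 0.1439, 0.2888]
tool_rot: [0.657, 1.476, -0.66]
contact_force: [0.0, -0.5, -0.9]
opening: 0.0505
```

```bash
python3 -c "
from h import *
st(); plan([0.449,0.1412,0.29],41.8); save('wrist','w16.png'); find(mark_of,'wrist','boom_post')"
```

```text
t 45.43 p [0.4471 0.1439 0.2888] R [[-0.008, 0.746, 0.666], [0.001, 0.666, -0.746], [-1.0, -0.005, -0.006]] F [ 0.  -0.5 -0.9] tq [-0.02 -0.02  0.02] op 0.0505 q [ 0.15 -0.35  1.88  0.    1.62 -0.58]
shift [-0.0012 -0.0004  0.0033] len 0.004 turn [-0.07 -0.34  0.28] shift in goal axes [-0.0012 -0.0004  0.0033]
```

arm_command(plan=[[[0, 0, 0.0025, 0, -0.3, 0.3, 0.05], [0.015, 0, 0, 0, 0, 0, 0.05], [0.015, 0, 0, 0, 0, 0, 0.05], [0.015, 0, 0, 0, 0, 0, 0.05], [0.015, 0, 0, 0, 0, 0, 0.05], [0.012, 0, 0, 0, 0, 0, 0.05], [0.006, 0, 0, 0, 0, 0, 0.05], [0, 0, 0, 0, 0, 0, 0.05], [0, 0, 0, 0, 0, 0, 0.05]]])

```text
t: 46.28
tool_pos: [0.4516, 0.1325, 0.2086]
tool_rot: [0.671, 1.459, -0.668]
contact_force: [0.4, -0.1, 0.4]
opening: 0.05
```

```bash
python3 -c "
from h import *
st(); plan([0.449,0.1415,0.208],41.8)"
```

```text
t 46.28 p [0.4516 0.1325 0.2086] R [[0.006, 0.756, 0.654], [-0.001, 0.654, -0.756], [-1.0, 0.004, 0.005]] F [ 0.4 -0.1  0.4] tq [-0.02  0.04 -0.01] op 0.05 q [ 0.13 -0.32  1.99 -0.    1.47 -0.58]
shift [ 0.0005  0.0039 -0.0085] len 0.009 turn [-0.94  0.27 -0.24] shift in goal axes [ 0.0006  0.004  -0.0084]
```

Recentre, then grip the bar.

arm_command(plan=[[[0, 0.0039, -0.0085, -0.9, 0.2, -0.2, 0.05], [0, 0, 0, 0, 0, 0, 0.05], [0, 0, 0, 0, 0, 0, 0.012], [0, 0, 0, 0, 0, 0, 0.0], [0, 0, 0, 0, 0, 0, 0.0], [0, 0, 0, 0, 0, 0, 0.0], [0, 0, 0, 0, 0, 0, 0.0]]], squeeze=90)

```text
t: 46.87
tool_pos: [0.4503, 0.1426, 0.2124]
tool_rot: [0.657, 1.463, -0.654]
contact_force: [0.4, -0.5, -0.3]
opening: 0.0143
```

```bash
python3 -c "
from h import *
st(); plan([0.449,0.1415,0.208],41.8)"
```

```text
t 46.87 p [0.4503 0.1426 0.2124] R [[0.006, 0.745, 0.667], [-0.0, 0.667, -0.745], [-1.0, 0.004, 0.004]] F [ 0.4 -0.5 -0.3] tq [-0.   -0.   -0.07] op 0.0143 q [ 0.15 -0.32  1.98 -0.    1.47 -0.58]
shift [ 0.0044 -0.0017 -0.0001] len 0.005 turn [ 0.07  0.25 -0.24] shift in goal axes [ 0.0044 -0.0017 -0.0001]
```

arm_command(plan=[[[0, 0, 0, 4, 0, 0, 0.0], [0, 0, 0, 6.9, 0, 0, 0.0], [0, 0, 0, 6.9, 0, 0, 0.0], [0, 0, 0, 6.9, 0, 0, 0.0], [0, 0, 0, 6.9, 0, 0, 0.0], [0, 0, 0, 6.9, 0, 0, 0.0], [0, 0, 0, 6.9, 0, 0, 0.0], [0, 0, 0, 6.9, 0, 0, 0.0], [0, 0, 0, 6.9, 0, 0, 0.0], [0, 0, 0, 6.9, 0, 0, 0.0], [0, 0, 0, 0, 0, 0, 0.0]]])

```text
t: 47.78
tool_pos: [0.4501, 0.1424, 0.2124]
tool_rot: [1.548, 0.947, -1.541]
contact_force: [0.0, -0.8, 0.1]
opening: 0.0142
```

```bash
python3 -c "
from h import *
st(); plan([0.4495,0.1420,0.21],-90)"
```

```text
t 47.78 p [0.4501 0.1424 0.2124] R [[0.005, 0.892, -0.451], [-0.001, -0.451, -0.892], [-1.0, 0.005, -0.002]] F [ 0.  -0.8  0.1] tq [-0.12  0.11 -0.02] op 0.0142 q [ 0.15 -0.32  1.98 -0.    1.47  0.62]
shift [ 0.0024 -0.0003  0.0007] len 0.002 turn [63.18 -0.24 -0.2 ] shift in goal axes [0.0024 0.0004 0.0006]
```

arm_command(plan=[[[0, 0, 0, 6.9, 0, 0, 0.0], [0, 0, 0, 6.9, 0, 0, 0.0], [0, 0, 0, 6.9, 0, 0, 0.0], [0, 0, 0, 6.9, 0, 0, 0.0], [0, 0, 0, 6.9, 0, 0, 0.0], [0, 0, 0, 6.9, 0, 0, 0.0], [0, 0, 0, 6.9, 0, 0, 0.0], [0, 0, 0, 6.9, 0, 0, 0.0], [0, 0, 0, 4, 0, 0, 0.0], [0, 0, 0, 0, 0, 0, 0.0]]], squeeze=110)

```text
t: 48.62
tool_pos: [0.4499, 0.1426, 0.2124]
tool_rot: [2.198, 0.058, -2.191]
contact_force: [0.4, -0.2, 0.2]
opening: 0.0138
```

```bash
python3 -c "
from h import *
st(); plan([0.4495,0.1420,0.21],-90)"
```

```text
t 48.62 p [0.4499 0.1426 0.2124] R [[0.003, 0.053, -0.999], [-0.0, -0.999, -0.053], [-1.0, 0.001, -0.003]] F [ 0.4 -0.2  0.2] tq [-0.1   0.24 -0.07] op 0.0138 q [ 0.15 -0.32  1.98 -0.    1.48  1.67]
shift [0.0024 0.0006 0.0004] len 0.003 turn [ 3.04 -0.19 -0.02] shift in goal axes [0.0024 0.0006 0.0004]
```

arm_command(plan=[[[0, 0, 0, 3, 0, 0, 0.0], [0, 0, 0, 3, 0, 0, 0.0], [0, 0, 0, 2, 0, 0, 0.0], [0, 0, 0, 0, 0, 0, 0.0]]])

```text
t: 48.95
tool_pos: [0.4499, 0.1426, 0.2125]
tool_rot: [-2.199, 0.064, 2.19]
contact_force: [1.2, -0.8, -0.3]
opening: 0.0139
```

```bash
python3 -c "
from h import *
st(); plan([0.4495,0.1420,0.21],-90)"
```

```text
t 48.95 p [0.4499 0.1426 0.2125] R [[0.004, -0.056, -0.998], [-0.003, -0.998, 0.056], [-1.0, 0.003, -0.004]] F [ 1.2 -0.8 -0.3] tq [-0.29  0.15  2.6 ] op 0.0139 q [ 0.15 -0.32  1.98 -0.    1.48  1.78]
shift [0.0025 0.0006 0.0004] len 0.003 turn [-3.18 -0.23 -0.16] shift in goal axes [0.0025 0.0006 0.0004]
```

Tight: the stop torque is 2.6 N m. Release, rise, and back off for final checks.

arm_command(plan=[[[0, 0, 0, -2.5, 0, 0, 0.01], [0, 0, 0, 0, 0, 0, 0.05], [0, 0, 0, 0, 0, 0, 0.05], [0, 0, 0, 0, 0, 0, 0.05], [0, 0, 0, 0, 0, 0, 0.05], [-0.015, 0, 0, 0, 0, 0, 0.05], [-0.03, 0, 0, 0, 0, 0, 0.05], [-0.03, 0, 0, 0, 0, 0, 0.05], [-0.03, 0, 0, 0, 0, 0, 0.05], [-0.03, 0, 0, 0, 0, 0, 0.085], [-0.03, 0, 0.02, 0, 0, 0, 0.085], [-0.03, 0.02, 0.02, 0, 0, 0, 0.085], [0, 0.03, 0.02, 0, 0, 0, 0.085], [0, 0.03, 0, 0, 0, 0, 0.085], [0, 0.03, 0, 0, 0, 0, 0.085], [0, 0, 0, 0, 0, 0, 0.085], [0, 0, 0, 0, 0, 0, 0.085]]])

```text
t: 50.37
tool_pos: [0.3848, 0.0296, 0.4204]
tool_rot: [-2.23, 0.011, 2.208]
contact_force: [0.5, 0.0, -0.2]
opening: 0.0852
```

Run:
```python
from h import *
st(); im=save('wrist','w17.png'); 
for n in ['boom_post','lens','knob_grip']: find(mark_of,'wrist',n)
s=save('scene','s17.png'); find(mark_of,'scene','block1_c')
cv2.imwrite('pics/mix17.png',np.hstack([cv2.imread('pics/w17.png')[:300],cv2.resize(cv2.imread('pics/s17.png')[140:265,280:380],(240,300),interpolation=cv2.INTER_CUBIC)]))
```

```text
t 50.37 p [0.3848 0.0296 0.4204] R [[0.01, -0.007, -1.0], [-0.003, -1.0, 0.007], [-1.0, 0.003, -0.01]] F [ 0.5  0.  -0.2] tq [ 0.01 -0.02 -0.01] op 0.0852 q [-0.12 -0.58  1.82 -0.    1.89  1.46]
wrist boom_post 0.6 [0.4531 0.0263 0.2083] [279. 101.]
wrist lens 0.66 [ 0.4533 -0.0437  0.168 ] [349.  99.]
wrist knob_grip 0.72 [0.4494 0.1459 0.2173] [145. 106.]
```

View pics/mix17.png

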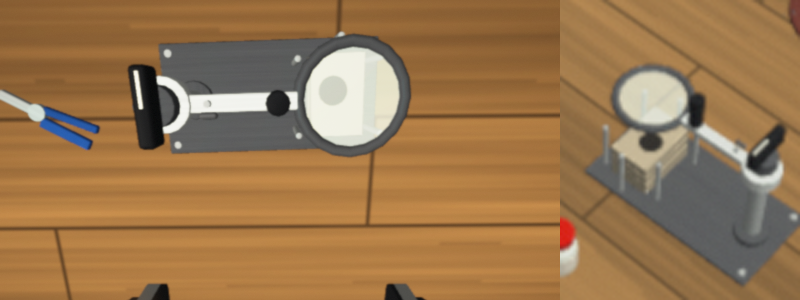

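The pile stands flush under the lens in the scene crop at (650,150). The boom is back over the hearth, with the post at (279,101) and the lens at (352,95), matching their start positions. The knob bar at (145,107) lies along x within a few degrees. The robot is clear, so I hand in.

```bash
python3 -c "
from station import finish_job
print(finish_job())"
```

```text
the job is handed in; nothing more can be done
None
```

I did the whole job and handed it in at about 50 s of the 210 s allowed; the hand-in gives no verdict. The knob was broken loose and turned about 132° to its loose end, and the boom was swung aside to its stop. Only two loose pale blocks were there, and both are piled on the fire block. The boom is back against its stop and the knob is tight again. I left the blue blocks and the grey slab alone as look-alikes.

What the last checks showed:
- **Pile:** the top block measured about 1.5 mm from the hearth centre, with its long side within 0.1° of the hearth's. The lower block was within about 1.5 mm when it was placed. The last picture shows the pile flush under the lens.
- **Boom:** the post and lens were back at their start positions to within a few millimetres.
- **Knob:** it reached its stop with 2.6 N m at the wrist. I eased it back up to 2.5° before letting go, and afterwards the bar lay along its tight direction within a few degrees.
- **Robot:** it stands clear of everything.
- **Jar, weight and pliers:** I touched none of them; I did not re-measure their positions at the end.

Along the way, the swing out slipped partly off the handle post near the end, so I gripped it again. The network that marks block centres found none in any picture, so I took the block positions from the outlines in the wrist images.

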